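# Draw out the mitre-saw length stop and hold it at 150

## Task

Free the telescoping length stop of the mitre saw: take the T-handle key from the tool block, put it fully into the square socket of the clamp on the fence tube and turn it anticlockwise (seen from above) as far as it goes, leaving it in the socket; do not force the arm while it is clamped. Then squeeze the stop head so that its lock button is pressed in, draw the arm out until its pointer stands at the 150 mm line of the scale (the third long line from the tube's mouth), and finish while holding it there with the button still squeezed, so that a workmate can nip the clamp up again. Leave everything else on the bench where it is.

Things in the scene. Friction and masses are not known exactly. Their poses are not given: they have to be found in the camera images.
- station: Mitre-saw station, fixed to the bench: aluminium bed 20 mm high, from x = -80 to +30 mm and y = -240 to +500 mm; fence tube 44 x 44 mm on it (top 64 mm above the bench) from y = 0 to 300; frame saw at y = 345, up to 180 mm high. Origin: at bench level under the centre of the tube's mouth (black collar). z up; the arm slides out of the mouth along the station's -y.
- mark_150 (a point): The wanted 150 mm line on the white scale tape along the bed's -x edge, 21 mm above the bench; axes of the station. Black lines: short every 10 mm, long every 50 mm, 0 at the mouth, growing along -y. This line is the third long one after 0, at station x = -65.5, y = -150 mm.
- stop_arm (a joint): Travel of the telescoping arm (steel bar, 28 x 28 mm) in m = the pointer's reading on the scale; 0.150 is wanted. Starts between 0.06 and 0.11; end stops 0 and 0.19; grows as it is drawn out along the station's -y. Free, it slides with 1 to 2 N. The clamp and the lock each bite into fine teeth 5 mm apart all along the travel and hold it fast, but for a few mm of play.
- stop_head (a point): Head on the arm's outer end: black upright block 34 (x) x 32 mm (y), 56 to 112 mm above the bench; this point lies on its axis at the button's height, 92 mm above the bench; station's axes. Flat back at x = +17 mm; button front at -24 mm, at -19 when in: 41 mm across before, 36 mm after a squeeze from above by two fingers at that height. Stop plate to x = -54, top 62 mm above the bench.
- pointer (a point): Tip of the thin pointer on the stop head, just over the scale, 22 mm above the bench: in line with the stop plate and the block's face that looks back to the tube, 18 mm to +y of the middle of the block. Axes of the station.
- lock_button (a joint): Travel in m of the round lock button (18 mm diameter, axis along x through the stop_head point, on its -x side): 0 = out, arm locked; 0.005 = fully in. The arm is free above 0.0025. Spring 6 N at first, 9 N fully in; a squeeze of 15 to 25 N presses it fully in; it comes out and locks again when let go.
- socket (a point): Centre of the mouth of the clamp's square socket, 92 mm above the bench, in a round steel boss (35 mm diameter, 26 mm high) on the fence tube, at station y = +55 mm. The socket is 11.5 mm square and 22 mm deep, its top 6 mm flared to 19 mm, its flats square to the point's x and y, which turn with the boss. A small nose on the boss points to its -x.
- clamp (a joint): Angle of the clamp boss in rad about the upright axis, growing anticlockwise seen from above; at 0 its axes are the station's. Starts clamped between 0 and 0.2; slack from about 0.9; end stop, fully slack, at 1.5. Stays where it is left; turns with 0.05 to 0.1 N m. The key has up to 0.15 rad of play in the socket.
- key: Loose steel T-handle key, 91 mm tall, about 140 g, upright in the tool block. Origin: middle of the foot's underside; z up the shank. Square foot 10 x 10 mm, flats square to x and y, the last 3 mm reduced to 7 mm; round shank 12 mm; cross bar 64 mm long (y), 12 mm thick (x), from 75 to 91 mm above the foot. Fully in the clamp its foot is 22 mm below the socket's mouth.
- key_grip (a point): Centre of the key's cross bar, 83 mm above its foot; axes of the key. Pinch across x.
- tool_block: Wooden tool block fixed to the bench, 56 (x) x 150 (y) x 45 mm high, origin under its centre. The key stands in a 13 mm square hole, 28 mm deep, at y = -35 mm, its bar along y; a pencil and a small wooden-handled tool, to 117 mm above the bench, stand at y = +30 and +52 mm.
- stock: Pine board 45 x 200 x 18 mm lying on the bed in front of the fence tube. Not to be disturbed. Origin under its centre.
- glue: White glue bottle, 60 mm diameter, 160 mm tall, standing. Not to be disturbed. Origin under its centre.
- mallet: Wooden mallet lying on the bench, head 55 x 110 x 60 mm, handle 200 mm long to -x. Not to be disturbed. Origin under the head's centre.
- offcut: Pine offcut 50 x 110 x 22 mm. Not to be disturbed. Origin under its centre.
- tape_measure: Grey tape measure 65 x 36 x 62 mm, standing. Not to be disturbed. Origin under its centre.
- sanding_block: Cork sanding block 60 x 100 x 34 mm. Not to be disturbed. Origin under its centre.
- dowel_jar: Clear jar with a steel cap, 72 mm diameter, 100 mm tall. Not to be disturbed. Origin under its centre.
- try_square: Try square lying flat: wooden stock 18 x 110 x 22 mm, steel blade 120 mm long. Not to be disturbed. Origin under the stock's centre.
Things that resemble listed ones, but are neither listed nor needed, are in the scene too. There is more than one size of the key; the job needs the middle-sized.

How it is judged:
By the outcome, as a careful person would: the job done as asked, in the order asked, and still so for the second after the job is handed in, while the arm keeps its last pose, push and grip.
It also fails if it takes over 61 s, if anything falls off the work surface, if the arm or the gripper's body presses on something with over 40 N, if the wrist force passes 120 N, or if a joint passes its speed limit or range.

## Robot

A 7-joint arm with a two-finger parallel gripper is mounted at the origin on the work surface. World frame = base frame: x ahead of the robot, y to its left, z up, the work surface at z = 0. Lengths are in m, angles in rad, forces in N, time in s.
With the tool pointing down it reaches from about 0.425 to 0.95 m from the base axis. Payload 16.7 kg.
Tool frame: the origin (TCP) lies between the finger pads; the fingertips stand 8 mm ahead of it and the grasp point (between the pads) lies 11 mm behind it; z points along the fingers, y is the direction in which the jaws open and shut (so a half turn about z gives the same grasp; the last joint's range is limited). The gripper opens to 94 mm and grips with 3 to 60 N. Pads are 16 mm wide; open, the fingers measure 119 mm over their backs; the gripper's body (75 mm by 177 mm) begins 78 mm behind the grasp point.
Start: joints at [1.099, 0.426, 0.074, 1.606, -0.034, 1.111, -0.067], TCP at [0.214, -0.64, 0.213] pointing down, gripper open.
Joint ranges: [-2.85, 2.85], [-0.5, 2.14], [-1.23, 1.37], [0.21, 2.46], [-1.02, 4.16], [0.16, 2.05], [-2.73, 2.73]. Speed limits (rad/s): [1.89, 1.89, 2.39, 2.39, 3.01, 3.01, 3.01].

## Interface

Orientations are given as a unit quaternion [w, x, y, z].
In Python, from bench import arm gives the robot as it stands.
- The arm moves only by the tool send_rows, never from a script. Its argument "deltas" is a list of rows, each an object with "offset": the shift along the world's x, y, z in mm, a list of three; "delta_rot": the turn, a rotation vector about the world's x, y, z in rad, a list of three; "gripper": the closure in counts, from 0 (fully open) to 255 (shut). A call has exactly 5 rows; each row shifts and turns the commanded pose from where the row before left it; what a row does not reach is not made up. A row lasts 1/8 s, in which the tool goes at most 62.5 mm and 10.7 degrees, less where a joint would pass 70% of its speed; a pose out of reach is approached as far as the arm can. A call is refused whole if a number of a shift passes 62.5 or a number of a turn 0.188, either way. A call with a gripper value outside its range is refused whole. The fingers move at their own pace and stop on an object; "grip_force" is the grip in N (left out, the last holds). Time passes only in rows, so rows that do not move let the fingers close, or fill a call up. It gives the time, the measured TCP pose, the force and the opening at its end, in the units of the state.
- arm.state(): the state, without advancing time (a new reading comes with each control period).
- arm.read_camera(name): name is "scene" or "side" or "wrist"; returns a dict with "frame" (384x512x3 uint8, red, green, blue), "z_map" (384x512 float32, m along the optical axis (not along the pixel's ray), 0 where there is no reading), "camera_matrix" (3x3 intrinsics, pixels), "pose" (4x4, takes a point from camera to world coordinates). Camera axes: x right, y down, z forward; pixel columns grow to the right and rows downward; lengths in m; the calibration is good to about 2 mm. A picture is of the moment at which its call begins.
- arm.hand_in(): hands the job in, once; it reports no verdict.
The state is a dict: "t": time; "qpos": joint angles; "dq": joint speeds; "joint_torque": joint torques, N m; "eef_pos": TCP position; "eef_rot": TCP orientation; "ft_force": force on the tool from outside, world axes, zero at the start; "moment": the same for the moment, N m; "finger_gap": opening from 0.0 (shut) to 1.0 (fully open).
Only numpy, scipy, OpenCV 4.12 (cv2) and the standard library are available. Lean on these libraries where they do the work, as an engineer would, in place of code of your own. Each camera call takes 0.05 s, during which the arm holds its last target.

## Working session

There is one attempt and no reset: what is moved stays moved. The work goes in short steps, Python scripts to look and compute and a tool call to move; the robot and the scene stay as the last step left them, time stands still between calls to the robot, and variables do not carry over. Pictures are saved under pics/ and viewed, and the job is handed in when it is done.

Besides the shell and the picture viewer there is one more tool, called after "Call:" by a JSON object that holds its "api" and its "payload". send_rows: Moves the arm, as the interface text tells. Its arguments: {"type":"object","properties":{"deltas":{"type":"array"},"grip_force":{"type":"number"}},"required":["deltas"]}

```bash
ls; mkdir -p pics; python3 - <<'E'
from bench import arm
import cv2,numpy as np
print(arm.state())
for n in ["scene","side","wrist"]:
    d=arm.read_camera(n)
    cv2.imwrite(f"pics/{n}0.png",d["frame"][:,:,::-1])
    np.savez(f"{n}0.npz",**d)
    print(n,d["camera_matrix"].tolist(),np.round(d["pose"],3).tolist())
E
```

```text
pics
{'t': 0.0, 'qpos': array([ 1.09849098,  0.42675482,  0.0738418 ,  1.60660909, -0.0340873 ,
        1.11079562, -0.06710715]), 'dq': array([ 0.00044332,  0.00198615, -0.00093955, -0.00042009,  0.00062068,
       -0.00151378,  0.00095922]), 'joint_torque': array([-1.99092268e-03, -9.35834312e+01,  3.66628379e+00, -4.54201734e+01,
       -4.89209185e-02,  2.00908404e-02,  6.53610005e-05]), 'eef_pos': array([ 0.21396425, -0.63973531,  0.21275921]), 'eef_rot': array([-6.34743070e-04,  9.87004635e-01,  1.60690459e-01, -1.57100659e-04]), 'ft_force': array([-0.01781801,  0.79183977, -0.10687077]), 'moment': array([-0.02230374, -0.04319747, -0.03731999]), 'finger_gap': 0.9992639018474382}
scene [[464.9877430904104, 0.0, 254.55714433351858], [0.0, 464.9877430904104, 190.0071403832707], [0.0, 0.0, 1.0]] [[0.76, 0.351, -0.547, 1.33], [0.65, -0.417, 0.635, -1.014], [-0.005, -0.838, -0.545, 0.857], [0.0, 0.0, 0.0, 1.0]]
side [[402.2416108576952, 0.0, 257.93789274674333], [0.0, 402.2416108576952, 189.13999697080465], [0.0, 0.0, 1.0]] [[-0.864, -0.225, 0.45, 0.103], [-0.502, 0.428, -0.751, 0.607], [-0.023, -0.875, -0.483, 0.586], [0.0, 0.0, 0.0, 1.0]]
wrist [[278.8401674705348, 0.0, 259.7204155607582], [0.0, 278.8401674705348, 190.4511769474267], [0.0, 0.0, 1.0]] [[0.317, -0.917, -0.242, 0.284], [-0.948, -0.307, -0.08, -0.615], [-0.001, 0.255, -0.967, 0.384], [0.0, 0.0, 0.0, 1.0]]
```

View pics/scene0.png

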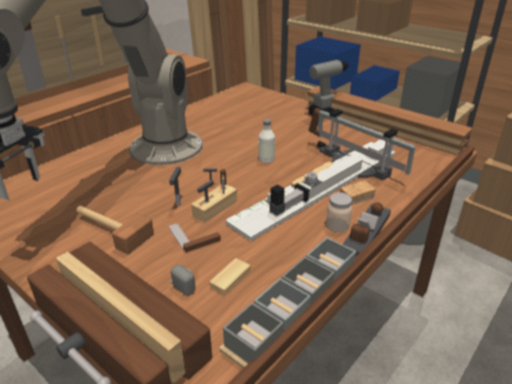

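View pics/side0.png

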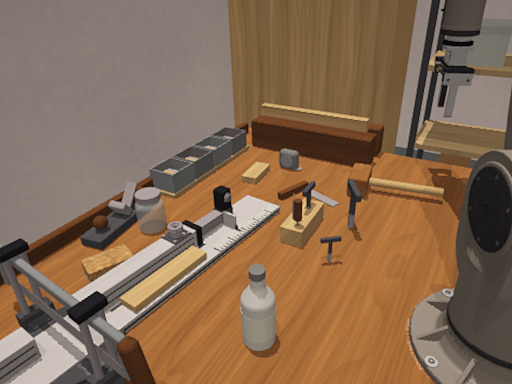

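View pics/wrist0.png

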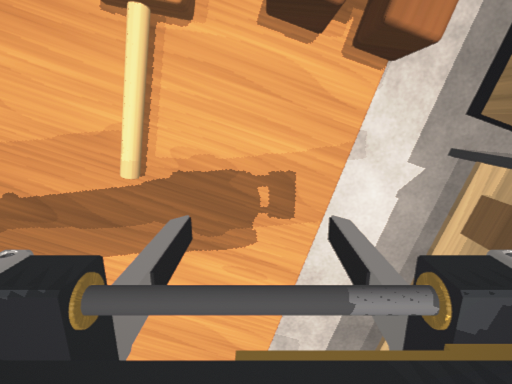

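```bash
python3 - <<'E'
import cv2
a=cv2.imread("pics/scene0.png")[130:270,150:410]; cv2.imwrite("pics/sc_z.png",cv2.resize(a,None,fx=3,fy=3,interpolation=cv2.INTER_CUBIC))
a=cv2.imread("pics/side0.png")[150:340,70:370]; cv2.imwrite("pics/si_z.png",cv2.resize(a,None,fx=2.6,fy=2.6,interpolation=cv2.INTER_CUBIC))
E
```

```text
(no output)
```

View pics/sc_z.png

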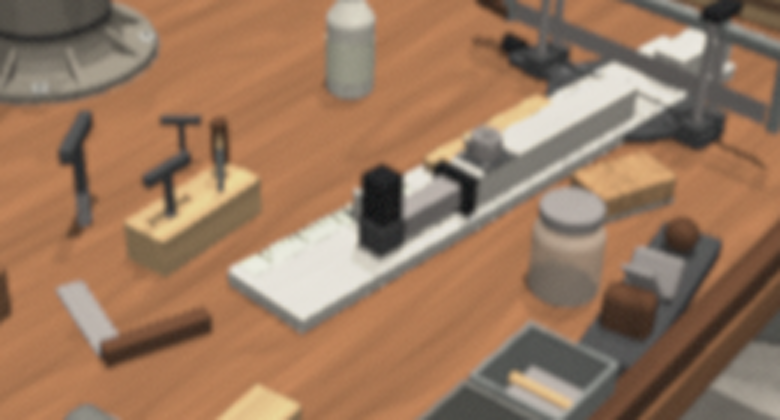

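View pics/si_z.png

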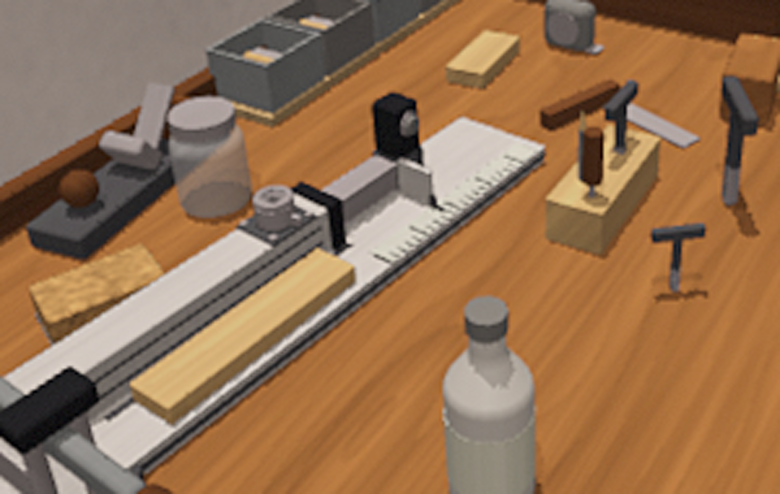

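```bash
cat > h.py <<'E'
import numpy as np,cv2
def load(n): return dict(np.load(n+".npz"))
def cloud(d):
    K=d["camera_matrix"];z=d["z_map"];v,u=np.mgrid[:z.shape[0],:z.shape[1]]
    p=np.stack([(u-K[0,2])/K[0,0]*z,(v-K[1,2])/K[1,1]*z,z],-1)
    w=p@d["pose"][:3,:3].T+d["pose"][:3,3]; w[z<=0]=np.nan; return w
def ray(d,u,v,h):
    K=d["camera_matrix"];r=d["pose"][:3,:3]@np.array([(u-K[0,2])/K[0,0],(v-K[1,2])/K[1,1],1]);o=d["pose"][:3,3]
    return o+r*(h-o[2])/r[2]
def proj(d,p):
    c=d["pose"][:3,:3].T@(np.asarray(p)-d["pose"][:3,3]);q=d["camera_matrix"]@c;return q[:2]/q[2]
def snap(tag,name="wrist"):
    from bench import arm
    d=arm.read_camera(name);cv2.imwrite(f"pics/{tag}.png",d["frame"][:,:,::-1]);np.savez(tag+".npz",**d);return d
E
python3 - <<'E'
from h import *
# zoomed side coords -> pixel
d=load("side0");w=cloud(d)
def z(x,y,nm):
    u,v=70+x/2.6,150+y/2.6;print(nm,(round(u),round(v)),np.round(w[int(round(v)),int(round(u))],3))
z(272,195,"boss");z(395,100,"head top");z(620,95,"keybar");z(620,160,"blocktop");z(740,90,"bigkey");z(678,233,"smallkey");z(320,190,"collar");z(590,150,"wood handle")
d=load("scene0");w=cloud(d)
def z(x,y,nm):
    u,v=150+x/3,130+y/3;print(nm,(round(u),round(v)),np.round(w[int(round(v)),int(round(u))],3))
z(485,135,"boss");z(382,172,"head top");z(165,165,"keybar");z(190,195,"blocktop");z(75,140,"bigkey");z(180,120,"smallkey");z(300,280,"bed");z(220,128,"handle");z(450,365,"x")
E
```

```text
boss (175, 225) [0.648 0.06  0.087]
head top (222, 188) [ 0.625 -0.094  0.112]
keybar (308, 187) [ 0.443 -0.202  0.109]
blocktop (308, 212) [ 0.436 -0.193  0.044]
bigkey (355, 185) [ 0.341 -0.249  0.118]
smallkey (331, 240) [ 0.335 -0.085  0.062]
collar (193, 223) [ 0.649 -0.001  0.057]
wood handle (297, 208) [ 0.431 -0.114  0.1  ]
boss (312, 175) [0.64  0.07  0.085]
head top (277, 187) [ 0.621 -0.088  0.11 ]
keybar (205, 185) [ 0.446 -0.216  0.107]
blocktop (213, 195) [ 0.436 -0.176  0.046]
bigkey (175, 177) [ 0.356 -0.254  0.118]
smallkey (210, 170) [ 0.341 -0.093  0.064]
bed (250, 223) [ 0.597 -0.184  0.02 ]
handle (223, 173) [ 0.443 -0.134  0.111]
x (300, 252) [ 0.776 -0.177  0.001]
```

```bash
python3 - <<'E'
from h import *
P=np.concatenate([cloud(load(n)).reshape(-1,3) for n in("scene0","side0")])
C=np.concatenate([load(n)["frame"].reshape(-1,3) for n in("scene0","side0")]).astype(int)
def rect(nm,m):
    q=(P[m][:,:2]*1000).astype(np.float32);print(nm,m.sum(),cv2.minAreaRect(q),cv2.fitLine(q,cv2.DIST_HUBER,0,.01,.01).ravel())
x,y,z=P.T
rect("block",(abs(x-.44)<.08)&(abs(y+.17)<.13)&(abs(z-.045)<.003))
rect("bar",(abs(x-.44)<.06)&(abs(y+.205)<.05)&(abs(z-.107)<.004))
rect("head",(abs(x-.625)<.05)&(abs(y+.09)<.05)&(abs(z-.112)<.003))
rect("tubetop",(abs(x-.65)<.2)&(y>-.02)&(y<.4)&(abs(z-.064)<.002)&(C.min(1)>120))
rect("bed",(abs(x-.65)<.3)&(y<.02)&(y>-.4)&(abs(z-.02)<.003)&(C.min(1)>120))
rect("boss",(abs(x-.645)<.04)&(abs(y-.065)<.05)&(abs(z-.09)<.004))
E
```

```text
block 982 ((444.383544921875, -177.36862182617188), (58.921504974365234, 158.75881958007812), 2.082050323486328) [ 1.1249976e-02  9.9993670e-01  4.4028357e+02 -1.7507304e+02]
bar 131 ((446.4484558105469, -200.1458740234375), (91.19364929199219, 18.945491790771484), 86.19415283203125) [ 3.6892936e-02 -9.9931920e-01  4.4545590e+02 -2.1090808e+02]
head 151 ((626.5072021484375, -92.55659484863281), (37.551753997802734, 35.87030792236328), 85.62798309326172) [  0.6520912  -0.7581405 625.9671    -91.5097   ]
tubetop 1816 ((661.4566040039062, 213.36032104492188), (378.2679748535156, 47.58292770385742), 83.89240264892578) [1.3747323e-01 9.9050546e-01 6.6006555e+02 2.0141824e+02]
bed 3023 ((723.5383911132812, -198.15890502929688), (408.08465576171875, 384.3627624511719), 82.57054138183594) [ 3.294053e-01 -9.441886e-01  6.093888e+02 -1.615389e+02]
boss 168 ((643.6072998046875, 64.60111999511719), (39.77768325805664, 34.251068115234375), 73.51161193847656) [ 4.7675234e-01 -8.7903768e-01  6.4397461e+02  6.5342316e+01]
```

Call:
{"api": "send_rows", "payload": {"deltas": [{"offset": [28, 37, 5], "delta_rot": [0, 0, 0.128], "gripper": 0}, {"offset": [28, 37, 5], "delta_rot": [0, 0, 0.128], "gripper": 0}, {"offset": [28, 37, 5], "delta_rot": [0, 0, 0.128], "gripper": 0}, {"offset": [28, 37, 5], "delta_rot": [0, 0, 0.128], "gripper": 0}, {"offset": [28, 37, 5], "delta_rot": [0, 0, 0.128], "gripper": 0}]}}

```text
t: 0.78
eef_pos: [0.3547, -0.4538, 0.2386]
eef_rot: [-0.0, 0.885, 0.465, -0.0]
ft_force: [0.6, -0.7, 0.2]
finger_gap: 1.002
```

Call:
{"api": "send_rows", "payload": {"deltas": [{"offset": [28, 37, 5], "delta_rot": [0, 0, 0.128], "gripper": 0}, {"offset": [28, 37, 5], "delta_rot": [0, 0, 0.128], "gripper": 0}, {"offset": [28, 37, 5], "delta_rot": [0, 0, 0.128], "gripper": 0}, {"offset": [28, 37, 5], "delta_rot": [0, 0, 0.128], "gripper": 0}, {"offset": [28, 37, 5], "delta_rot": [0, 0, 0.128], "gripper": 0}]}}

```text
t: 1.4
eef_pos: [0.4947, -0.2688, 0.2636]
eef_rot: [-0.0, 0.694, 0.72, -0.0]
ft_force: [0.0, -0.8, 0.9]
finger_gap: 0.999
```

Call:
{"api": "send_rows", "payload": {"deltas": [{"offset": [0, 0, 0], "delta_rot": [0, 0, 0], "gripper": 0}, {"offset": [0, 0, 0], "delta_rot": [0, 0, 0], "gripper": 0}, {"offset": [0, 0, 0], "delta_rot": [0, 0, 0], "gripper": 0}, {"offset": [0, 0, 0], "delta_rot": [0, 0, 0], "gripper": 0}, {"offset": [0, 0, 0], "delta_rot": [0, 0, 0], "gripper": 0}]}}

```text
t: 2.02
eef_pos: [0.4938, -0.2705, 0.2634]
eef_rot: [-0.0, 0.696, 0.718, -0.0]
ft_force: [-0.9, 0.5, -0.7]
finger_gap: 0.999
```

```bash
python3 - <<'E'
from h import *
from bench import arm
d=snap("w1");s=arm.state();print(s["t"],s["eef_pos"],s["eef_rot"],s["qpos"],d["pose"][:3,3])
E
```

```text
2.075 [ 0.49387887 -0.27043866  0.26344422] [-5.05053775e-05  6.95990737e-01  7.18050757e-01 -4.82903391e-05] [ 0.68704553  0.22259918 -0.35177252  1.78269517  0.08344916  1.15095369
  0.34038462] [ 0.49179991 -0.19499284  0.43478852]
```

View pics/w1.png

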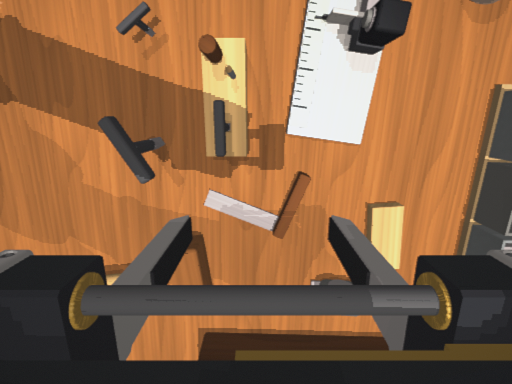

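```bash
python3 - <<'E'
from h import *
d=load("w1");w=cloud(d)
def rect(nm,m):
    q=(w[m][:,:2]*1000).astype(np.float32);print(nm,m.sum(),np.round(np.median(w[m],0),4),cv2.minAreaRect(q),cv2.fitLine(q,cv2.DIST_HUBER,0,.01,.01).ravel())
z=w[...,2]
M=np.zeros(z.shape,bool);M[90:165,205:240]=1
rect("bar",M&(z>.100)&(z<.115))
M=np.zeros(z.shape,bool);M[30:165,190:255]=1
m=M&(abs(z-.045)<.004);rect("block",m)
c,_=cv2.findContours(m.astype(np.uint8),cv2.RETR_EXTERNAL,cv2.CHAIN_APPROX_NONE);c=max(c,key=cv2.contourArea);r=cv2.minAreaRect(c);b=cv2.boxPoints(r);print([np.round(ray(d,*p,.045)[:2]*1000) for p in b])
f=d["frame"];i=f[85:170,195:260,::-1];cv2.imwrite("pics/w1z.png",cv2.resize(i,None,fx=7,fy=7,interpolation=cv2.INTER_CUBIC))
E
```

```text
bar 606 [ 0.4453 -0.2082  0.1078] ((444.7299499511719, -209.64813232421875), (12.219793319702148, 63.1749382019043), 1.751449465751648) [ 3.5422619e-02 -9.9937242e-01  4.4525482e+02 -2.0868001e+02]
block 3818 [ 0.4488 -0.1664  0.0451] ((443.39898681640625, -174.57257080078125), (56.13676071166992, 149.85476684570312), 1.855682373046875) [ 4.9332332e-02 -9.9878240e-01  4.4917471e+02 -1.7046915e+02]
[array([ 414., -101.]), array([469., -98.]), array([ 475., -248.]), array([ 414., -252.])]
```

View pics/w1z.png

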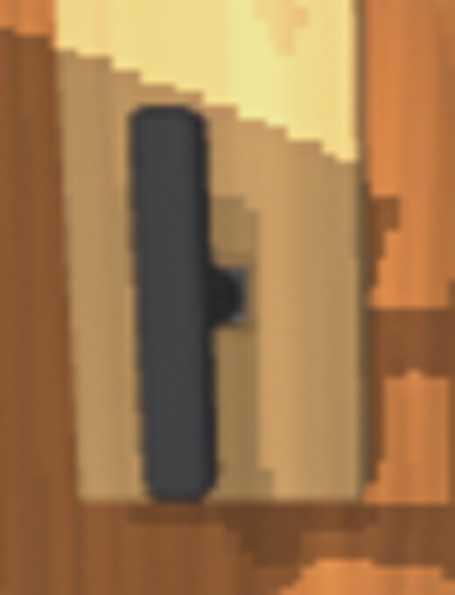

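Call:
{"api": "send_rows", "payload": {"deltas": [{"offset": [-10, 12, -20], "delta_rot": [0, 0, 0], "gripper": 120}, {"offset": [-10, 12, -25], "delta_rot": [0, 0, 0], "gripper": 120}, {"offset": [-10, 12, -25], "delta_rot": [0, 0, 0], "gripper": 120}, {"offset": [-10, 12, -25], "delta_rot": [0, 0, 0], "gripper": 120}, {"offset": [-9, 12.5, -20], "delta_rot": [0, 0, 0], "gripper": 120}]}}

```text
t: 2.7
eef_pos: [0.4445, -0.2093, 0.1476]
eef_rot: [-0.0, 0.696, 0.718, -0.0]
ft_force: [-0.2, 0.5, -0.1]
finger_gap: 0.538
```

Call:
{"api": "send_rows", "payload": {"deltas": [{"offset": [0, 0, 0], "delta_rot": [0, 0, 0], "gripper": 120}, {"offset": [0, 0, 0], "delta_rot": [0, 0, 0], "gripper": 120}, {"offset": [0, 0, 0], "delta_rot": [0, 0, 0], "gripper": 120}, {"offset": [0, 0, 0], "delta_rot": [0, 0, 0], "gripper": 120}, {"offset": [0, 0, 0], "delta_rot": [0, 0, 0], "gripper": 120}]}}

```text
t: 3.32
eef_pos: [0.4453, -0.2098, 0.1487]
eef_rot: [0.0, 0.696, 0.718, 0.0]
ft_force: [0.5, -0.0, 0.9]
finger_gap: 0.528
```

```bash
python3 - <<'E'
from h import *
from bench import arm
d=snap("w2");s=arm.state();print(s["t"],s["eef_pos"],s["eef_rot"],s["finger_gap"])
E
```

```text
3.375 [ 0.4451986  -0.20973608  0.1486225 ] [9.60688249e-05 6.95766006e-01 7.18268512e-01 3.10338147e-05] 0.5314361042472716
```

View pics/w2.png

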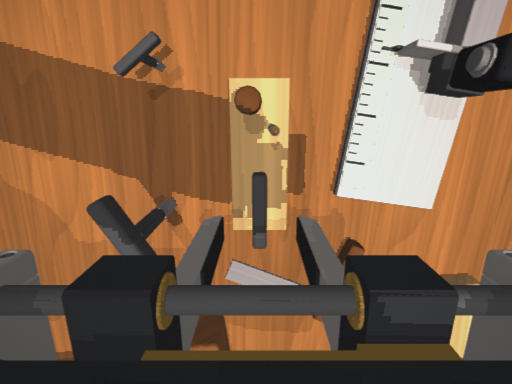

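Call:
{"api": "send_rows", "payload": {"deltas": [{"offset": [0, 0, -16], "delta_rot": [0, 0, 0], "gripper": 120}, {"offset": [0, 0, -20], "delta_rot": [0, 0, 0], "gripper": 120}, {"offset": [0, 0, -16], "delta_rot": [0, 0, 0], "gripper": 120}, {"offset": [-0.5, 0, -7.5], "delta_rot": [0, 0, 0], "gripper": 120}, {"offset": [0, 0, 0], "delta_rot": [0, 0, 0], "gripper": 120}], "grip_force": 35}}

```text
t: 4.0
eef_pos: [0.4443, -0.2094, 0.0884]
eef_rot: [-0.001, 0.696, 0.718, -0.0]
ft_force: [-0.0, -0.4, -0.9]
finger_gap: 0.531
```

Call:
{"api": "send_rows", "payload": {"deltas": [{"offset": [0, 0, 0], "delta_rot": [0, 0, 0], "gripper": 255}, {"offset": [0, 0, 0], "delta_rot": [0, 0, 0], "gripper": 255}, {"offset": [0, 0, 0], "delta_rot": [0, 0, 0], "gripper": 255}, {"offset": [0, 0, 0], "delta_rot": [0, 0, 0], "gripper": 255}, {"offset": [0, 0, 0], "delta_rot": [0, 0, 0], "gripper": 255}]}}

```text
t: 4.62
eef_pos: [0.4447, -0.2097, 0.0891]
eef_rot: [0.0, 0.696, 0.718, 0.0]
ft_force: [-0.0, 0.5, 2.3]
finger_gap: 0.127
```

Call:
{"api": "send_rows", "payload": {"deltas": [{"offset": [0, 0, 20], "delta_rot": [0, 0, 0], "gripper": 255}, {"offset": [0, 0, 35], "delta_rot": [0, 0, 0], "gripper": 255}, {"offset": [0, 0, 40], "delta_rot": [0, 0, 0], "gripper": 255}, {"offset": [0, 0, 35], "delta_rot": [0, 0, 0], "gripper": 255}, {"offset": [0, 0, 20], "delta_rot": [0, 0, 0], "gripper": 255}]}}

```text
t: 5.25
eef_pos: [0.4449, -0.2097, 0.2407]
eef_rot: [0.001, 0.696, 0.718, 0.0]
ft_force: [0.4, -1.1, -2.1]
finger_gap: 0.126
```

Call:
{"api": "send_rows", "payload": {"deltas": [{"offset": [25, 25, 0], "delta_rot": [0, 0, 0], "gripper": 255}, {"offset": [35, 40, 0], "delta_rot": [0, 0, 0], "gripper": 255}, {"offset": [40, 50, 0], "delta_rot": [0, 0, 0], "gripper": 255}, {"offset": [35, 40, 0], "delta_rot": [0, 0, 0], "gripper": 255}, {"offset": [20, 20, 0], "delta_rot": [0, 0, 0], "gripper": 255}]}}

```text
t: 5.88
eef_pos: [0.5997, -0.0329, 0.2386]
eef_rot: [-0.001, 0.695, 0.719, 0.0]
ft_force: [0.3, -0.6, -1.7]
finger_gap: 0.125
```

Call:
{"api": "send_rows", "payload": {"deltas": [{"offset": [0, 0, 0], "delta_rot": [0, 0, 0], "gripper": 255}, {"offset": [0, 0, 0], "delta_rot": [0, 0, 0], "gripper": 255}, {"offset": [0, 0, 0], "delta_rot": [0, 0, 0], "gripper": 255}, {"offset": [0, 0, 0], "delta_rot": [0, 0, 0], "gripper": 255}, {"offset": [0, 0, 0], "delta_rot": [0, 0, 0], "gripper": 255}]}}

```text
t: 6.5
eef_pos: [0.5985, -0.0363, 0.2392]
eef_rot: [0.0, 0.696, 0.718, -0.0]
ft_force: [0.5, 0.8, -1.0]
finger_gap: 0.125
```

```bash
python3 - <<'E'
from h import *
from bench import arm
d=snap("w3");s=arm.state();print(s["t"],s["eef_pos"],s["eef_rot"],s["finger_gap"],s["ft_force"])
E
```

```text
6.55 [ 0.59854677 -0.03615665  0.23910792] [ 1.08838198e-04  6.95895022e-01  7.18143514e-01 -9.49403998e-06] 0.12499513160015363 [-1.08083453 -0.36086517 -0.50244147]
```

View pics/w3.png

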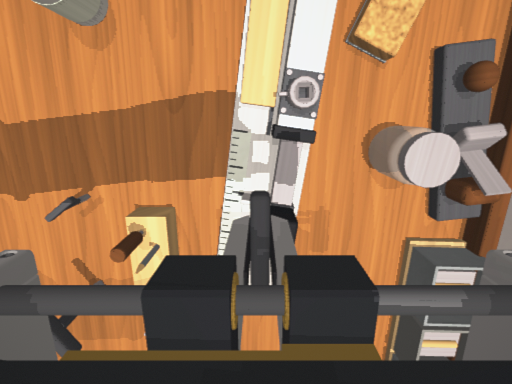

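```bash
python3 - <<'E'
from h import *
d=load("w3");w=cloud(d);f=d["frame"]
i=f[55:150,225:345,::-1];cv2.imwrite("pics/w3z.png",cv2.resize(i,None,fx=6,fy=6,interpolation=cv2.INTER_CUBIC))
z=w[...,2]
def rect(nm,m):
    q=(w[m][:,:2]*1000).astype(np.float32);print(nm,m.sum(),np.round(np.median(w[m],0),4),cv2.minAreaRect(q),cv2.minEnclosingCircle(q))
M=np.zeros(z.shape,bool);M[65:115,270:330]=1
m=M&(z>.088)&(z<.097);rect("boss",m)
M=np.zeros(z.shape,bool);M[0:150,260:345]=1
m2=M&(abs(z-.064)<.003)&(f.min(-1)>100);rect("tube",m2)
# tube edges per row via depth>0.06
for v in range(5,130,12):
    u=np.where((z[v,265:345]>.055))[0]+265
    if len(u): print(v,u[0],u[-1],np.round(ray(d,u[0]-.5,v,.064)[:2],4),np.round(ray(d,u[-1]+.5,v,.064)[:2],4))
E
```

```text
boss 612 [0.643  0.0674 0.0916] ((643.1043090820312, 66.82096862792969), (32.56304168701172, 33.206565856933594), 69.0511474609375) ((643.1069946289062, 67.1199951171875), 16.942768096923828)
tube 3660 [0.6487 0.1189 0.0642] ((645.7716674804688, 90.00094604492188), (156.8943634033203, 47.2481575012207), 82.12848663330078) ((645.649658203125, 90.01779174804688), 80.80796813964844)
5 295 335 [0.6306 0.1587] [0.6754 0.1601]
17 293 333 [0.6291 0.147 ] [0.6744 0.1484]
29 292 331 [0.6287 0.1351] [0.6733 0.1365]
41 290 328 [0.6272 0.1229] [0.6711 0.1243]
53 288 326 [0.6257 0.1105] [0.67   0.1119]
65 286 324 [0.6241 0.0978] [0.6689 0.0992]
77 284 323 [0.6225 0.0849] [0.6689 0.0863]
89 282 321 [0.6208 0.0717] [0.6677 0.0731]
101 280 319 [0.6191 0.0582] [0.6665 0.0597]
113 278 316 [0.6174 0.0444] [0.6641 0.0459]
125 274 313 [0.6132 0.0303] [0.6616 0.0318]
```

View pics/w3z.png

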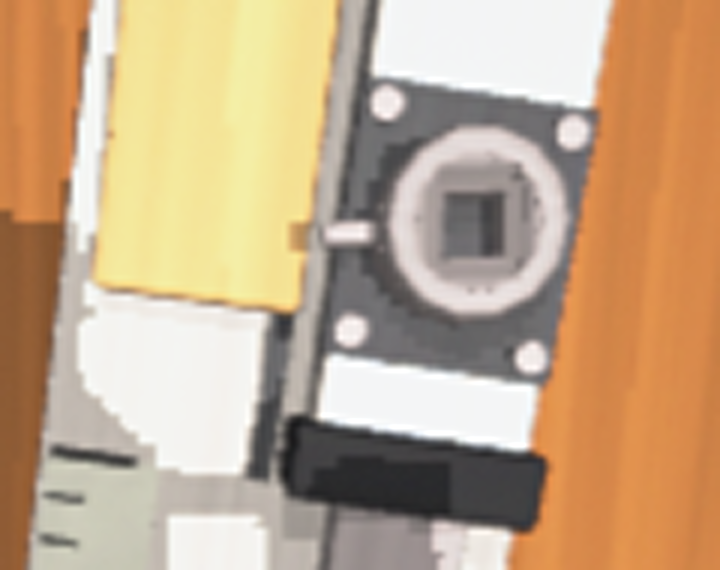

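```bash
python3 - <<'E'
from h import *
d=load("w3");w=cloud(d);f=d["frame"]
i=f[72:112,275:327,::-1];cv2.imwrite("pics/w3b.png",cv2.resize(i,None,fx=15,fy=15,interpolation=cv2.INTER_CUBIC))
for v in (91,92,93,94,95,96): print(v,np.round(w[v,277:290]*1000).astype(int).tolist())
print(np.round(w[72:112:3,290:320:3,2]*1000).astype(int))
E
```

```text
91 [[618, 73, 21], [619, 73, 21], [621, 73, 20], [622, 73, 21], [621, 71, 51], [621, 69, 67], [623, 69, 65], [624, 69, 66], [625, 69, 68], [626, 69, 66], [626, 68, 78], [626, 68, 87], [627, 67, 90]]
92 [[618, 72, 19], [619, 72, 20], [617, 67, 76], [618, 67, 77], [-9223372036854775808, -9223372036854775808, -9223372036854775808], [621, 67, 77], [622, 67, 76], [623, 67, 78], [624, 67, 78], [625, 67, 77], [626, 67, 78], [626, 66, 89], [627, 66, 90]]
93 [[618, 71, 21], [616, 66, 73], [617, 66, 77], [618, 66, 76], [620, 66, 76], [621, 66, 77], [622, 66, 77], [623, 66, 77], [624, 66, 77], [625, 66, 77], [626, 66, 76], [627, 66, 87], [627, 65, 92]]
94 [[618, 69, 20], [616, 65, 72], [617, 65, 77], [618, 65, 77], [620, 65, 77], [621, 65, 77], [622, 65, 77], [623, 65, 78], [624, 65, 77], [625, 65, 77], [626, 65, 77], [627, 65, 84], [627, 64, 90]]
95 [[618, 68, 20], [617, 64, 72], [617, 64, 77], [619, 64, 76], [620, 64, 77], [621, 64, 76], [622, 64, 76], [623, 64, 76], [624, 64, 76], [625, 64, 75], [627, 64, 77], [627, 64, 84], [627, 63, 90]]
96 [[618, 67, 21], [620, 67, 19], [621, 67, 20], [621, 65, 41], [621, 64, 64], [622, 64, 67], [623, 64, 66], [624, 64, 66], [625, 64, 66], [626, 64, 68], [627, 63, 76], [627, 63, 85], [628, 62, 89]]
[[69 67 67 67 67 67 66 66 67 66]
 [68 68 67 66 67 66 67 67 66 66]
 [66 67 90 92 93 92 91 91 67 67]
 [68 90 90 90 91 91 92 92 92 66]
 [85 93 92 88 89 90 90 88 92 91]
 [90 93 90 82 79 79 81 89 91 92]
 [91 92 90 71 70 69 82 89 91 92]
 [92 92 90 69 72 69 84 89 92 91]
 [93 93 90 70 69 70 83 89 92 91]
 [91 92 92 90 88 88 88 89 93 91]
 [82 92 92 92 92 92 92 92 90 66]
 [67 81 91 92 91 92 92 91 64 67]
 [67 67 66 81 88 85 65 66 67 68]
 [67 67 66 67 67 66 66 67 66 68]]<stdin>:4: RuntimeWarning: invalid value encountered in cast
```

View pics/w3b.png

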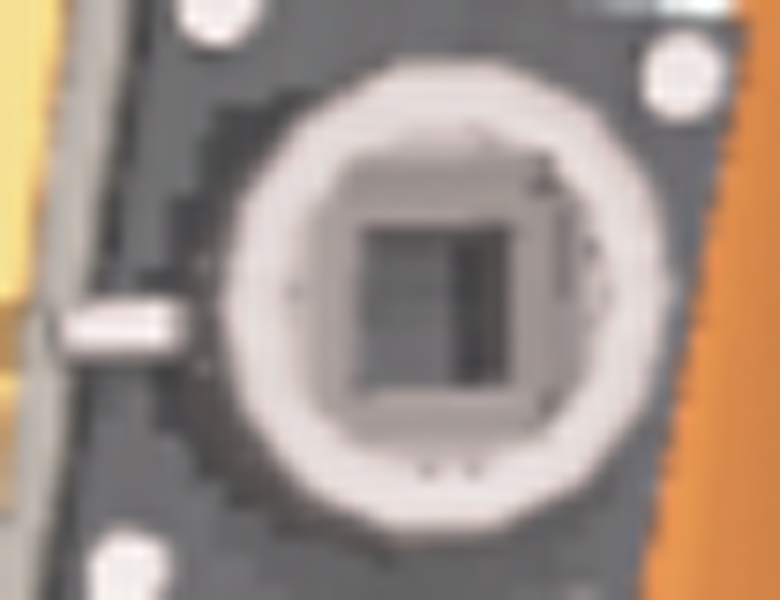

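```bash
python3 - <<'E'
from h import *
d=load("w3")
f=lambda X,Y:(275+(X+.5)/15-.5,72+(Y+.5)/15-.5)
print(f(437,307),ray(d,*f(437,307),.086))
for X,Y in((360,228),(512,232),(512,385),(360,390)):print(np.round(ray(d,*f(X,Y),.086)*1000,1))
print(ray(d,*f(447,296),.092))
# station yaw via scale tape lines: short/long ticks dark in tape
w=cloud(d);fr=d["frame"].astype(int);z=w[...,2]
M=np.zeros(z.shape,bool);M[125:250,218:250]=1
m=(M&(fr.max(-1)<90)&(abs(z-.021)<.006)).astype(np.uint8)
n,l,s,c=cv2.connectedComponentsWithStats(m)
for i in range(1,n):
    if s[i,4]>3: print(s[i],np.round(ray(d,*c[i],.021)[:2]*1000,1))
E
```

```text
(303.6666666666667, 92.0) [0.64382462 0.06727314 0.086     ]
[637.8  72.5  86. ]
[648.9  72.6  86. ]
[649.7  62.   86. ]
[638.6  61.3  86. ]
[0.64361383 0.06752653 0.092     ]
[234 130  13   3  16] [570.3  20.3]
[230 166  12   2  12] [564.2 -29.4]
```

Call:
{"api": "send_rows", "payload": {"deltas": [{"offset": [8, 18, 0], "delta_rot": [0, 0, 0], "gripper": 255}, {"offset": [11, 25, 0], "delta_rot": [0, 0, 0], "gripper": 255}, {"offset": [11, 25, -10], "delta_rot": [0, 0, 0], "gripper": 255}, {"offset": [9, 22, -25], "delta_rot": [0, 0, 0], "gripper": 255}, {"offset": [6, 13.4, -25], "delta_rot": [0, 0, 0], "gripper": 255}]}}

```text
t: 7.18
eef_pos: [0.6441, 0.07, 0.178]
eef_rot: [-0.0, 0.695, 0.719, 0.0]
ft_force: [0.0, 1.2, -1.4]
finger_gap: 0.126
```

Call:
{"api": "send_rows", "payload": {"deltas": [{"offset": [0, 0, 0], "delta_rot": [0, 0, 0], "gripper": 255}, {"offset": [0, 0, 0], "delta_rot": [0, 0, 0], "gripper": 255}, {"offset": [0, 0, 0], "delta_rot": [0, 0, 0], "gripper": 255}, {"offset": [0, 0, 0], "delta_rot": [0, 0, 0], "gripper": 255}, {"offset": [0, 0, 0], "delta_rot": [0, 0, 0], "gripper": 255}]}}

```text
t: 7.8
eef_pos: [0.6438, 0.0672, 0.1794]
eef_rot: [0.0, 0.696, 0.718, 0.0]
ft_force: [0.0, -0.6, -1.0]
finger_gap: 0.124
```

```bash
python3 - <<'E'
from h import *
from bench import arm
d=snap("s4","side");e=snap("c4","scene");s=arm.state();print(s["t"],s["eef_pos"],s["eef_rot"],s["finger_gap"],s["ft_force"])
u,v=proj(d,(.6435,.0672,.105)).astype(int);a=cv2.resize(d["frame"][v-60:v+40,u-60:u+60,::-1],None,fx=3.3,fy=3.3,interpolation=cv2.INTER_CUBIC)
u,v=proj(e,(.6435,.0672,.105)).astype(int);b=cv2.resize(e["frame"][v-60:v+40,u-60:u+60,::-1],None,fx=3.3,fy=3.3,interpolation=cv2.INTER_CUBIC)
cv2.imwrite("pics/m4.png",np.hstack([a,b]))
E
```

```text
7.9 [0.64368696 0.06742929 0.17918883] [8.65918163e-05 6.95811057e-01 7.18224867e-01 7.44912753e-05] 0.12608297745540545 [-0.84546084  0.36646015 -1.04378566]
```

View pics/m4.png

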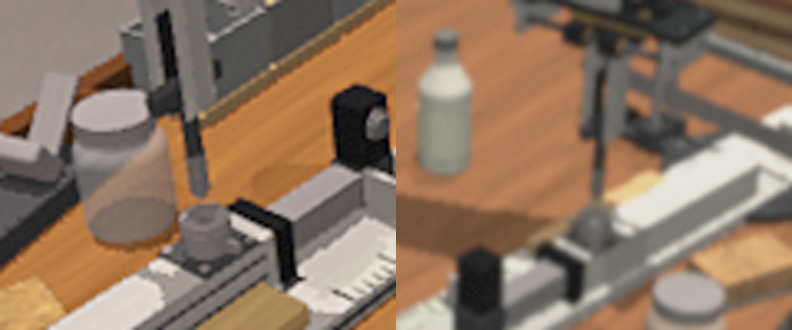

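Call:
{"api": "send_rows", "payload": {"deltas": [{"offset": [0, 0, -6], "delta_rot": [0, 0, 0], "gripper": 255}, {"offset": [0, 0, -6], "delta_rot": [0, 0, 0], "gripper": 255}, {"offset": [0, 0, -4], "delta_rot": [0, 0, 0], "gripper": 255}, {"offset": [0, 0, -4], "delta_rot": [0, 0, 0], "gripper": 255}, {"offset": [0, 0, -3], "delta_rot": [0, 0, 0], "gripper": 255}]}}

```text
t: 8.52
eef_pos: [0.6436, 0.0676, 0.1556]
eef_rot: [-0.0, 0.696, 0.718, -0.0]
ft_force: [0.4, -0.5, -1.0]
finger_gap: 0.123
```

Call:
{"api": "send_rows", "payload": {"deltas": [{"offset": [0, 0, -3], "delta_rot": [0, 0, 0], "gripper": 255}, {"offset": [0, 0, -3], "delta_rot": [0, 0, 0], "gripper": 255}, {"offset": [0, 0, -3], "delta_rot": [0, 0, 0], "gripper": 255}, {"offset": [0, 0, -3], "delta_rot": [0, 0, 0], "gripper": 255}, {"offset": [0, 0, -1.5], "delta_rot": [0, 0, 0], "gripper": 255}]}}

```text
t: 9.15
eef_pos: [0.6436, 0.0676, 0.1422]
eef_rot: [-0.0, 0.696, 0.718, -0.0]
ft_force: [-0.0, 0.7, -1.3]
finger_gap: 0.125
```

Call:
{"api": "send_rows", "payload": {"deltas": [{"offset": [0, 0, -0.7], "delta_rot": [0, 0, 0], "gripper": 255}, {"offset": [0, 0, -0.7], "delta_rot": [0, 0, 0], "gripper": 255}, {"offset": [0, 0, -0.6], "delta_rot": [0, 0, 0], "gripper": 255}, {"offset": [0, 0, 0], "delta_rot": [0, 0, 0], "gripper": 255}, {"offset": [0, 0, 0], "delta_rot": [0, 0, 0], "gripper": 255}]}}

```text
t: 9.78
eef_pos: [0.6441, 0.0678, 0.1419]
eef_rot: [0.001, 0.696, 0.718, 0.0]
ft_force: [-4.2, 0.1, 14.3]
finger_gap: 0.128
```

```bash
python3 - <<'E'
from h import *
from bench import arm
s=arm.state();print(s["t"],s["eef_pos"],s["finger_gap"],s["ft_force"],s["moment"],s["qpos"])
E
```

```text
9.775 [0.64414066 0.06779956 0.14188476] 0.12750160525682436 [-4.20428732  0.07338462 14.345838  ] [-0.24973492  1.2036332  -0.04341847] [ 0.16732362  0.4947708  -0.49911935  1.71132317  0.27332535  1.00371859
 -0.3972828 ]
```

Call:
{"api": "send_rows", "payload": {"deltas": [{"offset": [-0.3, 0, 1.2], "delta_rot": [0, 0, 0.08], "gripper": 255}, {"offset": [0, 0, 0], "delta_rot": [0, 0, 0.13], "gripper": 255}, {"offset": [0, 0, 0], "delta_rot": [0, 0, 0.13], "gripper": 255}, {"offset": [0, 0, 0], "delta_rot": [0, 0, 0.13], "gripper": 255}, {"offset": [0, 0, 0], "delta_rot": [0, 0, 0.13], "gripper": 255}]}}

```text
t: 10.4
eef_pos: [0.6433, 0.0672, 0.1421]
eef_rot: [0.0, 0.451, 0.893, -0.0]
ft_force: [-2.8, -2.0, 5.6]
finger_gap: 0.126
```

```bash
python3 - <<'E'
from h import *
from bench import arm
s=arm.state();print(s["t"],s["eef_pos"],s["eef_rot"],s["finger_gap"],s["ft_force"],s["moment"],s["qpos"])
E
```

```text
10.4 [0.64331267 0.06715135 0.14208383] [ 1.35041497e-04  4.50660467e-01  8.92695372e-01 -3.13612680e-04] 0.12605899755437167 [-2.75077251 -2.00470062  5.57256709] [-0.67795405  0.74267307 -0.04056638] [ 0.26081265  0.52194305 -0.63053917  1.70611332  0.35094418  1.0290291
  0.14578698]
```

Call:
{"api": "send_rows", "payload": {"deltas": [{"offset": [0, 0, 0], "delta_rot": [0, 0, 0.13], "gripper": 255}, {"offset": [0, 0, 0], "delta_rot": [0, 0, 0.13], "gripper": 255}, {"offset": [0, 0, 0], "delta_rot": [0, 0, 0.13], "gripper": 255}, {"offset": [0, 0, 0], "delta_rot": [0, 0, 0.13], "gripper": 255}, {"offset": [0, 0, 0], "delta_rot": [0, 0, 0.1], "gripper": 255}]}}

```text
t: 11.02
eef_pos: [0.6432, 0.0667, 0.1421]
eef_rot: [-0.0, 0.157, 0.988, -0.001]
ft_force: [-4.1, -3.2, 6.9]
finger_gap: 0.126
```

```bash
cat > st.py <<'E'
from bench import arm
import numpy as np
s=arm.state();q=s["eef_rot"];print(round(s["t"],2),np.round(s["eef_pos"]*1000,1),"yaw",round(2*np.arctan2(q[2],q[1])-np.pi/2,3),"gap",round(s["finger_gap"]*94,1),np.round(s["ft_force"],1),np.round(s["moment"],2),np.round(s["qpos"],2))
E
python3 st.py
```

```text
11.03 [643.2  66.7 142.1] yaw 1.255 gap 11.9 [-4.1 -3.2  6.9] [-1.15  1.06 -0.14] [ 0.35  0.56 -0.77  1.7   0.44  1.06  0.7 ]
```

Call:
{"api": "send_rows", "payload": {"deltas": [{"offset": [0, 0, 0], "delta_rot": [0, 0, 0.06], "gripper": 255}, {"offset": [0, 0, 0], "delta_rot": [0, 0, 0.06], "gripper": 255}, {"offset": [0, 0, 0], "delta_rot": [0, 0, 0.04], "gripper": 255}, {"offset": [0, 0, 0], "delta_rot": [0, 0, 0.03], "gripper": 255}, {"offset": [0, 0, 0], "delta_rot": [0, 0, 0], "gripper": 255}]}}

```text
t: 11.65
eef_pos: [0.6432, 0.0666, 0.1421]
eef_rot: [-0.0, 0.065, 0.998, -0.001]
ft_force: [-4.6, -4.8, 7.5]
finger_gap: 0.125
```

```bash
python3 st.py
```

```text
11.65 [643.2  66.6 142.1] yaw 1.442 gap 11.7 [-4.6 -4.8  7.5] [-1.35  1.18 -0.09] [ 0.38  0.57 -0.81  1.7   0.46  1.07  0.87]
```

Call:
{"api": "send_rows", "payload": {"deltas": [{"offset": [0, 0, 0], "delta_rot": [0, 0, 0.03], "gripper": 255}, {"offset": [0, 0, 0], "delta_rot": [0, 0, 0.03], "gripper": 255}, {"offset": [0, 0, 0], "delta_rot": [0, 0, 0.03], "gripper": 255}, {"offset": [0, 0, 0], "delta_rot": [0, 0, 0.0], "gripper": 255}, {"offset": [0, 0, 0], "delta_rot": [0, 0, 0], "gripper": 255}]}}

```text
t: 12.28
eef_pos: [0.6432, 0.0665, 0.1421]
eef_rot: [-0.0, 0.02, 1.0, -0.001]
ft_force: [-4.8, -5.0, 7.9]
finger_gap: 0.124
```

```bash
python3 st.py
```

```text
12.28 [643.2  66.5 142.1] yaw 1.531 gap 11.7 [-4.8 -5.   7.9] [-1.35  1.18 -0.12] [ 0.39  0.58 -0.83  1.7   0.48  1.08  0.95]
```

Call:
{"api": "send_rows", "payload": {"deltas": [{"offset": [0, 0, 0], "delta_rot": [0, 0, 0.03], "gripper": 255}, {"offset": [0, 0, 0], "delta_rot": [0, 0, 0.03], "gripper": 255}, {"offset": [0, 0, 0], "delta_rot": [0, 0, 0.03], "gripper": 255}, {"offset": [0, 0, 0], "delta_rot": [0, 0, 0.0], "gripper": 255}, {"offset": [0, 0, 0], "delta_rot": [0, 0, 0], "gripper": 255}]}}

```text
t: 12.9
eef_pos: [0.6432, 0.0665, 0.1421]
eef_rot: [-0.0, -0.025, 1.0, -0.001]
ft_force: [-3.2, -4.9, 6.9]
finger_gap: 0.129
```

```bash
python3 st.py; python3 - <<'E'
from h import *
d=snap("s5","side");e=snap("c5","scene");snap("w5")
u,v=proj(d,(.6435,.0672,.105)).astype(int);a=cv2.resize(d["frame"][v-60:v+40,u-60:u+60,::-1],None,fx=3.3,fy=3.3,interpolation=cv2.INTER_CUBIC)
u,v=proj(e,(.6435,.0672,.105)).astype(int);b=cv2.resize(e["frame"][v-60:v+40,u-60:u+60,::-1],None,fx=3.3,fy=3.3,interpolation=cv2.INTER_CUBIC)
cv2.imwrite("pics/m5.png",np.hstack([a,b]))
E
```

```text
12.9 [643.2  66.5 142.1] yaw 1.621 gap 12.1 [-3.2 -4.9  6.9] [-1.34  1.07 -0.08] [ 0.4   0.59 -0.85  1.7   0.49  1.08  1.03]
```

View pics/m5.png

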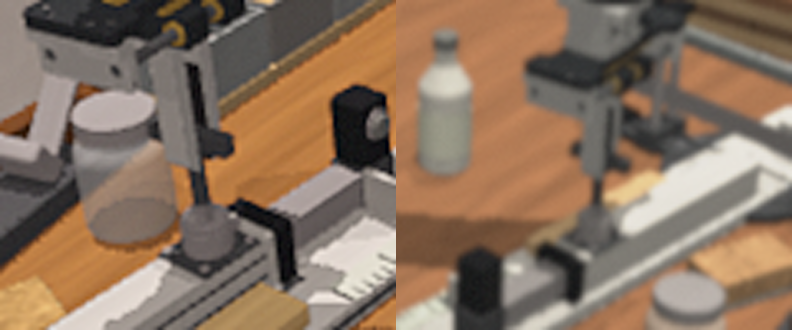

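View pics/w5.png

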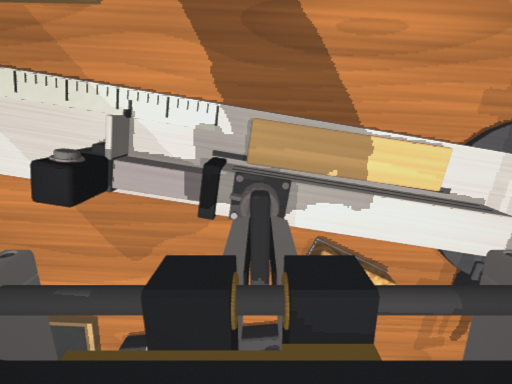

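```bash
python3 - <<'E'
from h import *
d=load("w5");a=d["frame"][150:300,180:340,::-1];cv2.imwrite("pics/w5z.png",cv2.resize(a,None,fx=4,fy=4,interpolation=cv2.INTER_CUBIC))
w=cloud(d);np.set_printoptions(linewidth=220)
m=np.zeros(w.shape[:2],bool);m[150:240,210:300]=1
q=w[m];q=q[(q[:,2]>.068)&(q[:,2]<.1)];
r=q[:,:2]-[.6437,.0672];R=np.hypot(*r.T);k=(R>.0185)&(R<.028)&(q[:,2]<.084)&(q[:,2]>.072);print(k.sum(),np.median(q[k],0),np.degrees(np.arctan2(*np.median(r[k],0)[::-1])))
E
```

```text
55 [0.63877051 0.04487549 0.076806  ] -102.45172849804075
```

View pics/w5z.png

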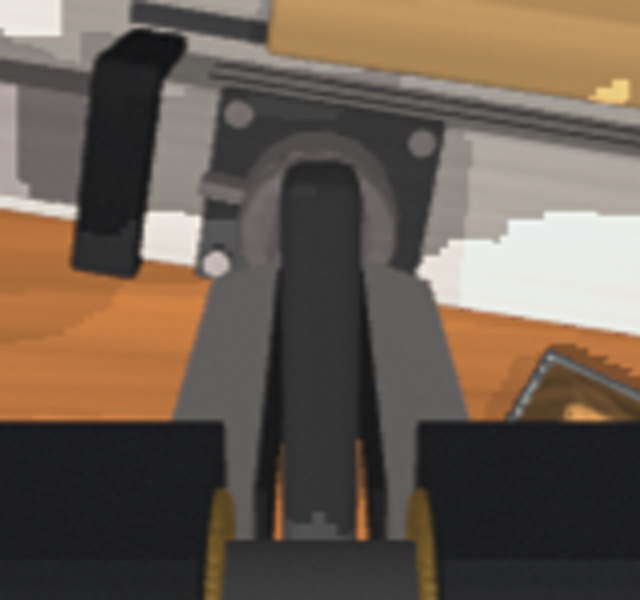

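Call:
{"api": "send_rows", "payload": {"deltas": [{"offset": [0, 0, 0], "delta_rot": [0, 0, 0.04], "gripper": 255}, {"offset": [0, 0, 0], "delta_rot": [0, 0, 0.04], "gripper": 255}, {"offset": [0, 0, 0], "delta_rot": [0, 0, 0.04], "gripper": 255}, {"offset": [0, 0, 0], "delta_rot": [0, 0, 0.03], "gripper": 255}, {"offset": [0, 0, 0], "delta_rot": [0, 0, 0], "gripper": 255}], "grip_force": 50}}

```text
t: 13.68
eef_pos: [0.6433, 0.0663, 0.1421]
eef_rot: [-0.0, -0.1, 0.995, -0.001]
ft_force: [-4.0, -5.2, 8.4]
finger_gap: 0.125
```

```bash
python3 st.py; cat > nose.py <<'E'
from h import *
import sys
d=snap(sys.argv[1]);a=d["frame"][130:300,180:340,::-1];cv2.imwrite(f"pics/{sys.argv[1]}z.png",cv2.resize(a,None,fx=3.5,fy=3.5,interpolation=cv2.INTER_CUBIC))
w=cloud(d)
q=w[100:280,150:360].reshape(-1,3);q=q[(q[:,2]>.068)&(q[:,2]<.1)]
r=q[:,:2]-[.6437,.0672];R=np.hypot(*r.T);k=(R>.0185)&(R<.028)&(q[:,2]<.084)&(q[:,2]>.072);m=np.median(r[k],0);print("nose",k.sum(),m,np.arctan2(m[1],m[0])+np.pi)
E
python3 nose.py w6
```

```text
13.68 [643.3  66.3 142.1] yaw 1.771 gap 11.8 [-4.  -5.2  8.4] [-1.43  1.   -0.37] [ 0.42  0.6  -0.88  1.7   0.51  1.09  1.16]
nose 55 [-0.00488468 -0.02208432] 1.3531178907576404
```

View pics/w6z.png

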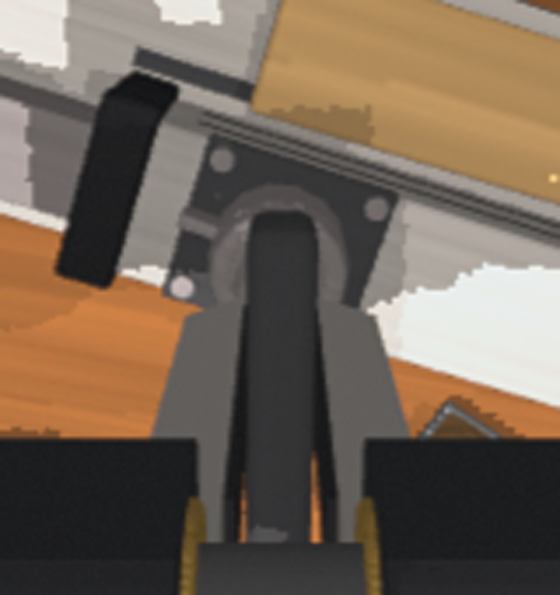

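Call:
{"api": "send_rows", "payload": {"deltas": [{"offset": [0, 0, 0], "delta_rot": [0, 0, -0.06], "gripper": 255}, {"offset": [0, 0, 0], "delta_rot": [0, 0, -0.04], "gripper": 255}, {"offset": [0, 0, 0], "delta_rot": [0, 0, 0], "gripper": 100}, {"offset": [0, 0, 0], "delta_rot": [0, 0, 0], "gripper": 60}, {"offset": [0, 0, 0], "delta_rot": [0, 0, 0], "gripper": 60}]}}

```text
t: 14.35
eef_pos: [0.6434, 0.0677, 0.1416]
eef_rot: [-0.0, -0.051, 0.999, 0.0]
ft_force: [0.3, -0.3, -0.2]
finger_gap: 0.402
```

```bash
python3 st.py;python3 nose.py w7
```

```text
14.35 [643.4  67.7 141.6] yaw 1.672 gap 37.8 [ 0.3 -0.3 -0.2] [ 0.06 -0.12  0.01] [ 0.41  0.59 -0.86  1.7   0.5   1.09  1.07]
nose 53 [-0.00516052 -0.02188937] 1.3392694492534842
```

View pics/w7.png

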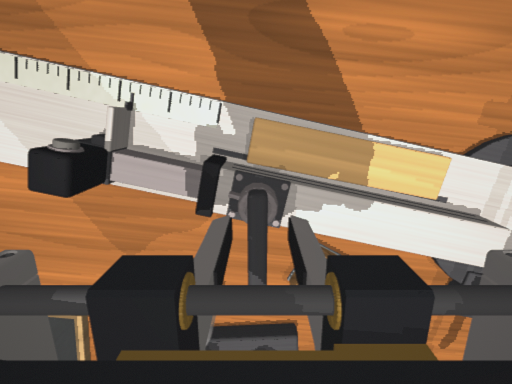

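Call:
{"api": "send_rows", "payload": {"deltas": [{"offset": [0, 0, 15], "delta_rot": [0, 0, 0], "gripper": 20}, {"offset": [0, 0, 25], "delta_rot": [0, 0, 0], "gripper": 0}, {"offset": [0, 0, 30], "delta_rot": [0, 0, 0], "gripper": 0}, {"offset": [0, -10, 25], "delta_rot": [0, 0, -0.1], "gripper": 0}, {"offset": [0, -25, 10], "delta_rot": [0, 0, -0.17], "gripper": 0}]}}

```text
t: 15.02
eef_pos: [0.6438, 0.0339, 0.2495]
eef_rot: [0.001, 0.085, 0.996, 0.001]
ft_force: [-0.2, -0.8, -0.1]
finger_gap: 0.977
```

Call:
{"api": "send_rows", "payload": {"deltas": [{"offset": [-5, -35, 0], "delta_rot": [0, 0, -0.18], "gripper": 0}, {"offset": [-8, -35, 0], "delta_rot": [0, 0, -0.18], "gripper": 0}, {"offset": [-8, -35, 0], "delta_rot": [0, 0, -0.18], "gripper": 0}, {"offset": [-8, -35, 0], "delta_rot": [0, 0, -0.18], "gripper": 0}, {"offset": [-5, -35, 0], "delta_rot": [0, 0, -0.18], "gripper": 0}]}}

```text
t: 15.65
eef_pos: [0.6092, -0.1433, 0.248]
eef_rot: [0.001, 0.512, 0.859, 0.0]
ft_force: [0.5, 0.0, 0.9]
finger_gap: 1.003
```

Call:
{"api": "send_rows", "payload": {"deltas": [{"offset": [-5, -35, 0], "delta_rot": [0, 0, -0.18], "gripper": 0}, {"offset": [-4, -25, 0], "delta_rot": [0, 0, -0.18], "gripper": 0}, {"offset": [0, -18, 0], "delta_rot": [0, 0, -0.18], "gripper": 0}, {"offset": [0, 0, 0], "delta_rot": [0, 0, -0.08], "gripper": 0}, {"offset": [0, 0, 0], "delta_rot": [0, 0, 0], "gripper": 0}]}}

```text
t: 16.27
eef_pos: [0.6006, -0.2201, 0.2476]
eef_rot: [0.0, 0.747, 0.665, 0.0]
ft_force: [-0.1, 0.0, 0.6]
finger_gap: 1.002
```

```bash
python3 st.py;python3 -c "
from h import *
snap('w8')"; python3 st.py
```

```text
16.27 [ 600.6 -220.1  247.6] yaw -0.117 gap 94.2 [-0.1  0.   0.6] [ 0.01 -0.06  0.  ] [ 0.62  0.38 -0.49  1.63  0.19  1.18 -0.03]
16.32 [ 600.6 -220.   247.5] yaw -0.115 gap 94.3 [0.7 0.  0.4] [ 0.01 -0.08  0.01] [ 0.62  0.38 -0.49  1.63  0.19  1.18 -0.03]
```

View pics/w8.png

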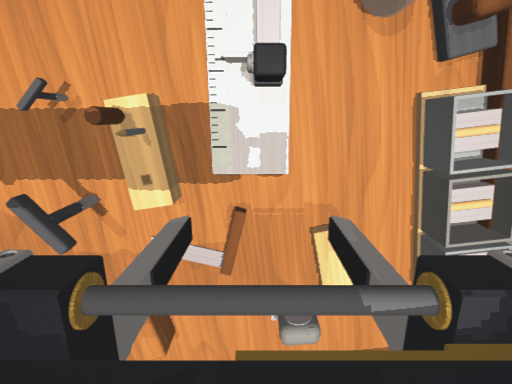

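```bash
cat > meas.py <<'E'
from h import *
import sys
def go(tag,rows=(0,180),cols=(195,235)):
    d=load(tag);w=cloud(d);f=d["frame"].astype(int);z=w[...,2]
    m=(abs(z-.112)<.004)&(f.max(-1)<110)&(abs(w[...,0]-.62)<.06)&(abs(w[...,1]+.12)<.1)
    q=(w[m][:,:2]*1000).astype(np.float32);print("head",m.sum(),np.median(w[m][:,2]),cv2.minAreaRect(q))
    M=np.zeros(z.shape,bool);M[rows[0]:rows[1],cols[0]:cols[1]]=1
    k=(M&(f.max(-1)<140)&(abs(z-.02)<.012)).astype(np.uint8)
    n,l,s,c=cv2.connectedComponentsWithStats(k)
    for i in range(1,n):
        if s[i,4]>3: print(s[i],np.round(ray(d,*c[i],.021)[:2]*1000,1))
    for zz,lo,hi in((.02,.5,.75),):
        E=[]
        for v in range(120,172,8):
            u=np.where((abs(z[v]-.02)<.004)&(f[v].min(-1)>120))[0]
            E.append((ray(d,u[0]-.5,v,.02)[:2]*1000,ray(d,u[-1]+.5,v,.02)[:2]*1000))
        E=np.array(E,np.float32);print(np.round(E[[0,-1]],1).tolist(),[cv2.fitLine(E[:,j],cv2.DIST_HUBER,0,.01,.01).ravel() for j in(0,1)])
    return d
if __name__=="__main__":
    d=go(sys.argv[1]);a=d["frame"][0:180,190:310,::-1];cv2.imwrite(f"pics/{sys.argv[1]}z.png",cv2.resize(a,None,fx=4,fy=3.33,interpolation=cv2.INTER_CUBIC))
E
python3 meas.py w8
```

```text
head 1071 0.1118524752851352 ((625.5116577148438, -90.09541320800781), (30.96623992919922, 33.11561584472656), 83.73531341552734)
[207   2   5   1   5] [562.7   0.6]
[208  11   4   1   4] [561.7  -9.3]
[207  20   5   1   5] [559.4 -19.2]
[207  28  15   2  30] [564.2 -29.5]
[208  37   5   1   5] [557.5 -38.6]
[209  54   5   1   5] [555.5 -58.6]
[215  58  10   2  13] [565.1 -65.4]
[209  70  14   2  26] [558.7 -79.2]
[211 102   5   1   5] [ 548.6 -118.1]
[211 109  14   2  28] [ 553.1 -128.5]
[212 117   5   1   5] [ 546.8 -137.8]
[212 125   6   1   6] [ 545.8 -148.5]
[212 132   6   1   6] [ 544.3 -157.9]
[213 139   6   1   6] [ 544.2 -167.6]
[212 146  15   2  29] [ 547.8 -178.6]
[[[539.7999877929688, -141.0], [648.7000122070312, -153.8000030517578]], [[531.7000122070312, -208.0], [641.0999755859375, -220.89999389648438]]] [array([ 1.1260876e-01,  9.9363941e-01,  5.3601837e+02, -1.7410785e+02],
      dtype=float32), array([ 9.7937602e-01, -2.0204599e-01,  7.6689020e+02, -2.0051904e+02],
      dtype=float32)]
```

```bash
python3 -c "
from h import *
d=load('w8');a=d['frame'][0:110,195:300,::-1];cv2.imwrite('pics/w8y.png',cv2.resize(a,None,fx=5.4,fy=5.4,interpolation=cv2.INTER_CUBIC))"
```

```text
(no output)
```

View pics/w8y.png

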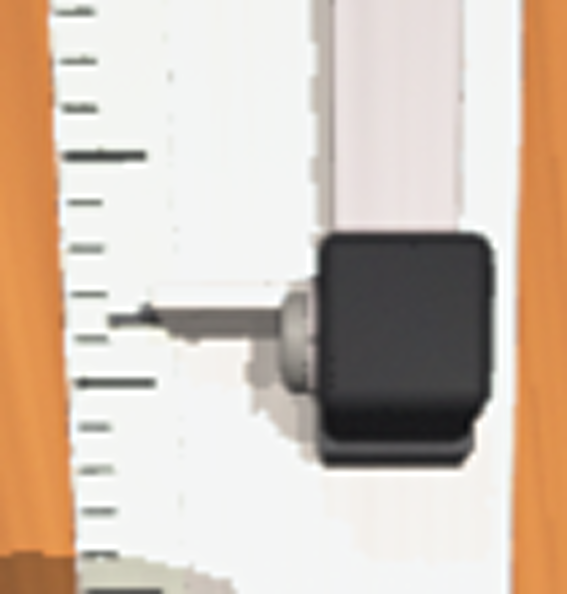

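Call:
{"api": "send_rows", "payload": {"deltas": [{"offset": [4, 20, -10], "delta_rot": [0, 0, 0], "gripper": 60}, {"offset": [5, 30, -20], "delta_rot": [0, 0, 0], "gripper": 60}, {"offset": [6, 35, -25], "delta_rot": [0, 0, 0], "gripper": 60}, {"offset": [5, 30, -20], "delta_rot": [0, 0, 0], "gripper": 60}, {"offset": [4, 15, -10], "delta_rot": [0, 0, 0], "gripper": 60}], "grip_force": 22}}

```text
t: 16.95
eef_pos: [0.624, -0.087, 0.1605]
eef_rot: [-0.001, 0.746, 0.666, -0.0]
ft_force: [-0.3, -0.3, 1.1]
finger_gap: 0.765
```

Call:
{"api": "send_rows", "payload": {"deltas": [{"offset": [0, 0, 0], "delta_rot": [0, 0, 0], "gripper": 60}, {"offset": [0, 0, 0], "delta_rot": [0, 0, 0], "gripper": 60}, {"offset": [0, 0, 0], "delta_rot": [0, 0, 0], "gripper": 60}, {"offset": [0, 0, 0], "delta_rot": [0, 0, 0], "gripper": 60}, {"offset": [0, 0, 0], "delta_rot": [0, 0, 0], "gripper": 60}]}}

```text
t: 17.58
eef_pos: [0.6243, -0.0908, 0.1619]
eef_rot: [0.0, 0.748, 0.664, 0.0]
ft_force: [0.0, 0.9, -0.0]
finger_gap: 0.765
```

```bash
python3 st.py;python3 -c "
from h import *
snap('w9')"
```

```text
17.57 [624.3 -90.8 161.9] yaw -0.119 gap 71.9 [ 0.   0.9 -0. ] [-0.   -0.1  -0.01] [ 0.43  0.45 -0.51  1.73  0.25  1.02 -0.29]
```

View pics/w9.png

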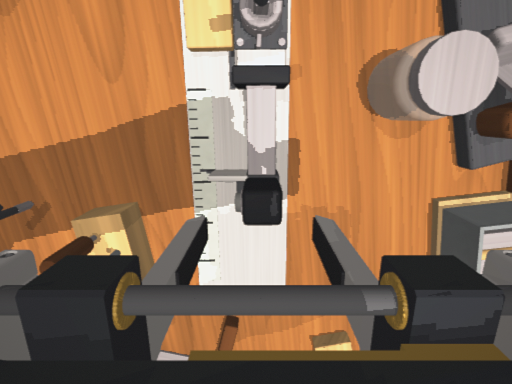

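```bash
python3 - <<'E'
from h import *
d=snap("s9","side")
u,v=proj(d,(.6435,.03,.105)).astype(int);cv2.imwrite("pics/s9z.png",cv2.resize(d["frame"][v-70:v+60,u-70:u+90,::-1],None,fx=4,fy=4,interpolation=cv2.INTER_CUBIC))
w=cloud(d);k=(np.hypot(w[...,0]-.6437,w[...,1]-.0672)<.04)&(w[...,2]>.12);q=w[k];print(len(q),q[:,2].max(),np.percentile(q[:,2],98));q=q[q[:,2]>.144];print(cv2.minAreaRect((q[:,:2]*1000).astype(np.float32)))
E
```

```text
275 0.16277510354576524 0.16174387466588497
((643.987548828125, 68.42709350585938), (63.83694076538086, 13.129365921020508), 5.369080543518066)
```

View pics/s9z.png

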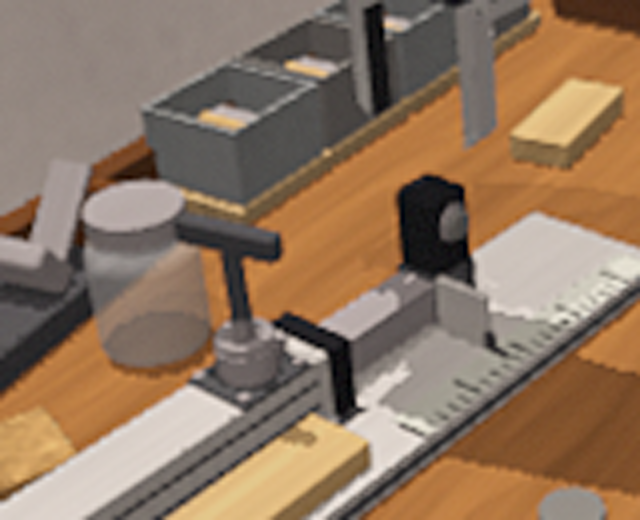

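Call:
{"api": "send_rows", "payload": {"deltas": [{"offset": [0, 10, 15], "delta_rot": [0, 0, 0], "gripper": 60}, {"offset": [0, 15, 20], "delta_rot": [0, 0, 0], "gripper": 60}, {"offset": [0, 15, 20], "delta_rot": [0, 0, 0], "gripper": 60}, {"offset": [0, 10, 15], "delta_rot": [0, 0, 0], "gripper": 60}, {"offset": [0, 0, 0], "delta_rot": [0, 0, 0], "gripper": 60}]}}

```text
t: 18.3
eef_pos: [0.625, -0.0392, 0.2333]
eef_rot: [0.001, 0.747, 0.665, 0.001]
ft_force: [0.1, -0.2, -0.7]
finger_gap: 0.763
```

```bash
python3 st.py;python3 - <<'E'
from h import *
d=snap("w10");w=cloud(d)
cv2.imwrite("pics/w10z.png",cv2.resize(d["frame"][0:130,190:340,::-1],None,fx=4,fy=4,interpolation=cv2.INTER_CUBIC))
k=(np.hypot(w[...,0]-.6437,w[...,1]-.0672)<.045)&(w[...,2]>.150);q=w[k];print(len(q),np.median(q[:,2]),cv2.minAreaRect((q[:,:2]*1000).astype(np.float32)))
q=w.reshape(-1,3);r=q[:,:2]-[.6437,.0672];R=np.hypot(*r.T);k=(R>.0185)&(R<.028)&(q[:,2]<.082)&(q[:,2]>.072);m=np.median(r[k],0);print("nose",k.sum(),m,np.arctan2(m[1],m[0])+np.pi)
E
```

```text
18.3 [625.  -39.2 233.3] yaw -0.117 gap 71.7 [ 0.1 -0.2 -0.7] [-0.05 -0.1  -0.  ] [ 0.38  0.38 -0.55  1.67  0.21  1.15 -0.34]
1257 0.16061272620211284 ((644.0264892578125, 67.73837280273438), (63.93069076538086, 12.313057899475098), 5.428982734680176)
nose 28 [-0.00468216 -0.0221644 ] 1.3626104662559155
```

View pics/w10z.png

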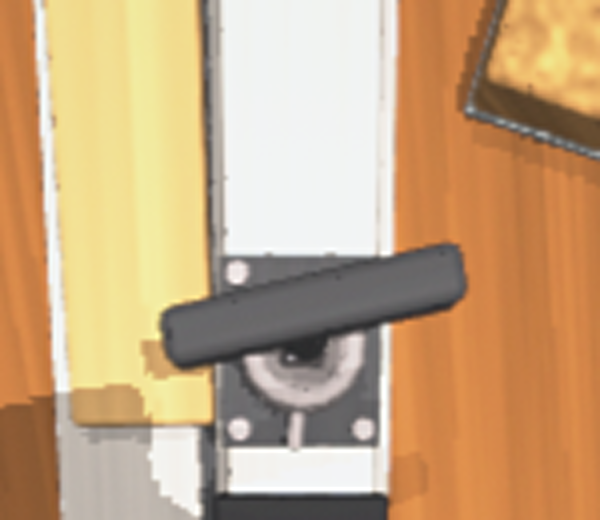

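Call:
{"api": "send_rows", "payload": {"deltas": [{"offset": [0, -10, -10], "delta_rot": [0, 0, 0], "gripper": 60}, {"offset": [0, -16, -20], "delta_rot": [0, 0, 0], "gripper": 60}, {"offset": [0, -15, -20], "delta_rot": [0, 0, 0], "gripper": 60}, {"offset": [-0.5, -9.5, -15], "delta_rot": [0, 0, 0], "gripper": 60}, {"offset": [0, 0, -10], "delta_rot": [0, 0, 0], "gripper": 60}]}}

```text
t: 18.98
eef_pos: [0.6233, -0.092, 0.1551]
eef_rot: [-0.001, 0.748, 0.664, -0.0]
ft_force: [0.1, 0.0, 0.5]
finger_gap: 0.764
```

Call:
{"api": "send_rows", "payload": {"deltas": [{"offset": [0, 0, 0], "delta_rot": [0, 0, 0], "gripper": 60}, {"offset": [0, 0, -20], "delta_rot": [0, 0, 0], "gripper": 60}, {"offset": [0, 0, -25], "delta_rot": [0, 0, 0], "gripper": 60}, {"offset": [0, 0, -20], "delta_rot": [0, 0, 0], "gripper": 60}, {"offset": [0, 0, -12], "delta_rot": [0, 0, 0], "gripper": 60}]}}

```text
t: 19.6
eef_pos: [0.6235, -0.0906, 0.0783]
eef_rot: [-0.0, 0.747, 0.664, -0.0]
ft_force: [1.1, 0.3, 0.9]
finger_gap: 0.765
```

Call:
{"api": "send_rows", "payload": {"deltas": [{"offset": [0, 0, 0], "delta_rot": [0, 0, 0], "gripper": 60}, {"offset": [0, 0, 0], "delta_rot": [0, 0, 0], "gripper": 60}, {"offset": [0, 0, 0], "delta_rot": [0, 0, 0], "gripper": 60}, {"offset": [0, 0, 0], "delta_rot": [0, 0, 0], "gripper": 60}, {"offset": [0, 0, 0], "delta_rot": [0, 0, 0], "gripper": 60}]}}

```text
t: 20.23
eef_pos: [0.624, -0.091, 0.0799]
eef_rot: [0.0, 0.748, 0.664, 0.0]
ft_force: [-0.2, 0.1, 1.1]
finger_gap: 0.764
```

```bash
python3 st.py;python3 -c "
from h import *
snap('w11')"
```

```text
20.23 [624.  -91.   79.9] yaw -0.118 gap 71.8 [-0.2  0.1  1.1] [-0.03 -0.1   0.04] [ 0.41  0.54 -0.48  1.79  0.32  0.88 -0.34]
```

View pics/w11.png

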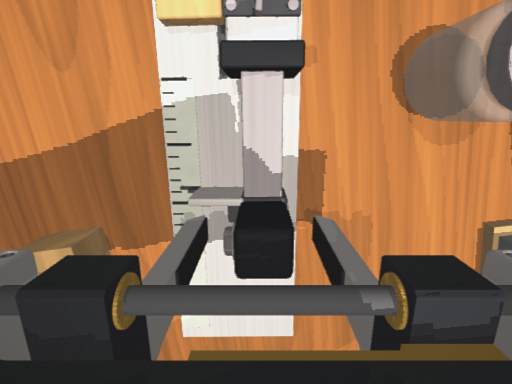

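Call:
{"api": "send_rows", "payload": {"deltas": [{"offset": [0.5, 1, 1], "delta_rot": [0, 0, 0.004], "gripper": 255}, {"offset": [0, 0, 0], "delta_rot": [0, 0, 0], "gripper": 255}, {"offset": [0, 0, 0], "delta_rot": [0, 0, 0], "gripper": 255}, {"offset": [0, 0, 0], "delta_rot": [0, 0, 0], "gripper": 255}, {"offset": [0, 0, 0], "delta_rot": [0, 0, 0], "gripper": 255}], "grip_force": 22}}

```text
t: 20.9
eef_pos: [0.6252, -0.09, 0.0806]
eef_rot: [0.0, 0.746, 0.666, 0.001]
ft_force: [6.0, -0.3, -5.7]
finger_gap: 0.382
```

Call:
{"api": "send_rows", "payload": {"deltas": [{"offset": [0, 0, 0], "delta_rot": [0, 0, 0], "gripper": 255}, {"offset": [0, 0, 0], "delta_rot": [0, 0, 0], "gripper": 255}, {"offset": [0, 0, 0], "delta_rot": [0, 0, 0], "gripper": 255}, {"offset": [0, 0, 0], "delta_rot": [0, 0, 0], "gripper": 255}, {"offset": [0, 0, 0], "delta_rot": [0, 0, 0], "gripper": 255}]}}

```text
t: 21.52
eef_pos: [0.6252, -0.09, 0.0807]
eef_rot: [0.0, 0.746, 0.666, 0.001]
ft_force: [6.7, -0.2, -5.2]
finger_gap: 0.379
```

```bash
python3 st.py
```

```text
21.52 [625.2 -90.   80.7] yaw -0.114 gap 35.7 [ 6.7 -0.2 -5.2] [-0.14 -1.22  0.04] [ 0.41  0.54 -0.48  1.79  0.32  0.88 -0.34]
```

Call:
{"api": "send_rows", "payload": {"deltas": [{"offset": [0.6, 0, -0.5], "delta_rot": [0, 0, 0], "gripper": 255}, {"offset": [-0.1, -1, 0], "delta_rot": [0, 0, 0], "gripper": 255}, {"offset": [-0.2, -2, 0], "delta_rot": [0, 0, 0], "gripper": 255}, {"offset": [-0.3, -3, 0], "delta_rot": [0, 0, 0], "gripper": 255}, {"offset": [-0.4, -4, 0], "delta_rot": [0, 0, 0], "gripper": 255}]}}

```text
t: 22.15
eef_pos: [0.6241, -0.0997, 0.0806]
eef_rot: [0.0, 0.746, 0.666, 0.0]
ft_force: [-0.8, 1.6, 5.9]
finger_gap: 0.382
```

```bash
python3 st.py
```

```text
22.15 [624.1 -99.7  80.6] yaw -0.114 gap 35.9 [-0.8  1.6  5.9] [ 0.17  0.24 -0.02] [ 0.42  0.54 -0.48  1.79  0.31  0.89 -0.32]
```

Call:
{"api": "send_rows", "payload": {"deltas": [{"offset": [-1.0, -9, 0.2], "delta_rot": [0, 0, 0], "gripper": 255}, {"offset": [-1.5, -13, 0], "delta_rot": [0, 0, 0], "gripper": 255}, {"offset": [-1.5, -13, 0], "delta_rot": [0, 0, 0], "gripper": 255}, {"offset": [-1.0, -9, 0], "delta_rot": [0, 0, 0], "gripper": 255}, {"offset": [-0.6, -5.5, 0], "delta_rot": [0, 0, 0], "gripper": 255}]}}

```text
t: 22.78
eef_pos: [0.6184, -0.151, 0.0806]
eef_rot: [0.0, 0.747, 0.665, 0.0]
ft_force: [0.3, 1.4, 4.7]
finger_gap: 0.381
```

Call:
{"api": "send_rows", "payload": {"deltas": [{"offset": [0, 0, 0], "delta_rot": [0, 0, 0], "gripper": 255}, {"offset": [0, 0, 0], "delta_rot": [0, 0, 0], "gripper": 255}, {"offset": [0, 0, 0], "delta_rot": [0, 0, 0], "gripper": 255}, {"offset": [0, 0, 0], "delta_rot": [0, 0, 0], "gripper": 255}, {"offset": [0, 0, 0], "delta_rot": [0, 0, 0], "gripper": 255}]}}

```text
t: 23.4
eef_pos: [0.6184, -0.1508, 0.0806]
eef_rot: [0.0, 0.747, 0.665, -0.0]
ft_force: [0.8, -1.2, 5.9]
finger_gap: 0.383
```

```bash
python3 st.py;python3 - <<'E'
from h import *
d=snap("w12");s=snap("s12","side")
cv2.imwrite("pics/w12z.png",cv2.resize(d["frame"][50:260,130:330,::-1],None,fx=3,fy=2.8,interpolation=cv2.INTER_CUBIC))
u,v=proj(s,(.556,-.12,.03)).astype(int);cv2.imwrite("pics/s12z.png",cv2.resize(s["frame"][v-50:v+50,u-70:u+60,::-1],None,fx=6,fy=6,interpolation=cv2.INTER_CUBIC));print(u,v)
E
```

```text
23.4 [ 618.4 -150.8   80.6] yaw -0.115 gap 36.0 [ 0.8 -1.2  5.9] [-0.15 -0.09  0.14] [ 0.49  0.55 -0.47  1.78  0.31  0.89 -0.24]
252 218
```

View pics/w12z.png

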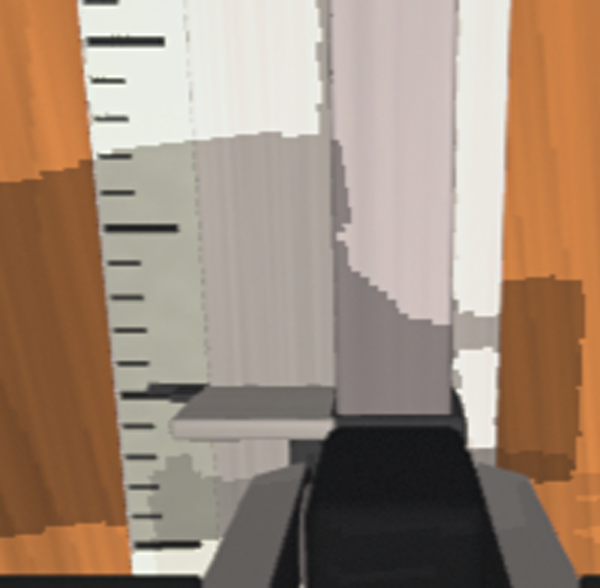

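View pics/s12z.png

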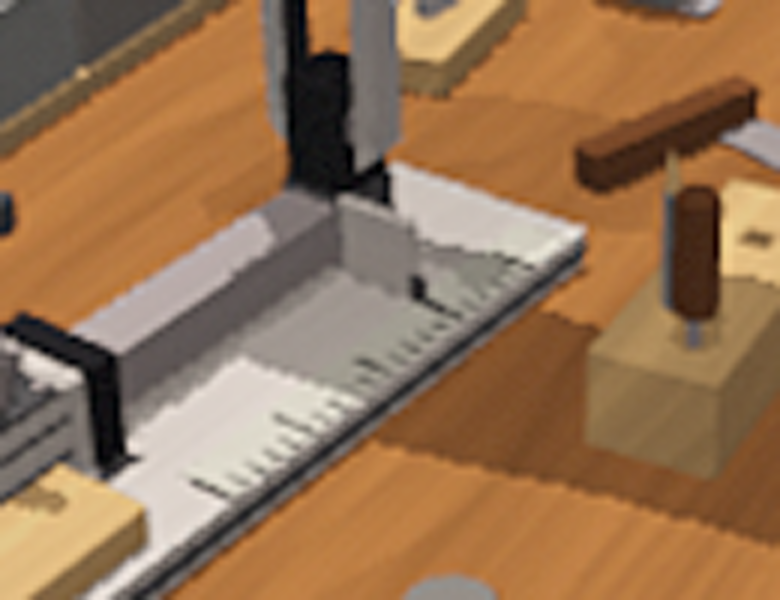

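```bash
python3 - <<'E'
from h import *
d=load("w12");cv2.imwrite("pics/w12y.png",cv2.resize(d["frame"][165:225,160:220,::-1],None,fx=10,fy=10,interpolation=cv2.INTER_NEAREST))
E
```

```text
(no output)
```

View pics/w12y.png

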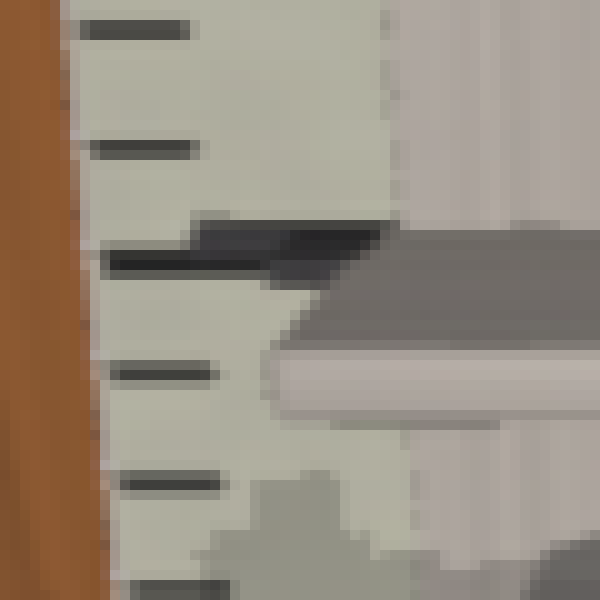

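Call:
{"api": "send_rows", "payload": {"deltas": [{"offset": [-0.1, -0.8, 0.3], "delta_rot": [0, 0, 0], "gripper": 255}, {"offset": [-0.1, -0.9, 0.1], "delta_rot": [0, 0, 0], "gripper": 255}, {"offset": [-0.1, -0.8, 0], "delta_rot": [0, 0, 0], "gripper": 255}, {"offset": [0, 0, 0], "delta_rot": [0, 0, 0], "gripper": 255}, {"offset": [0, 0, 0], "delta_rot": [0, 0, 0], "gripper": 255}]}}

```text
t: 24.12
eef_pos: [0.6182, -0.1523, 0.0806]
eef_rot: [0.0, 0.746, 0.666, 0.0]
ft_force: [5.6, -0.9, -3.6]
finger_gap: 0.379
```

```bash
python3 st.py;python3 - <<'E'
from h import *
d=snap("w13");cv2.imwrite("pics/w13y.png",cv2.resize(d["frame"][165:225,160:220,::-1],None,fx=10,fy=10,interpolation=cv2.INTER_NEAREST))
E
```

```text
24.12 [ 618.2 -152.3   80.6] yaw -0.114 gap 35.7 [ 5.6 -0.9 -3.6] [-0.24 -1.21  0.  ] [ 0.5   0.55 -0.47  1.78  0.31  0.89 -0.23]
```

View pics/w13y.png

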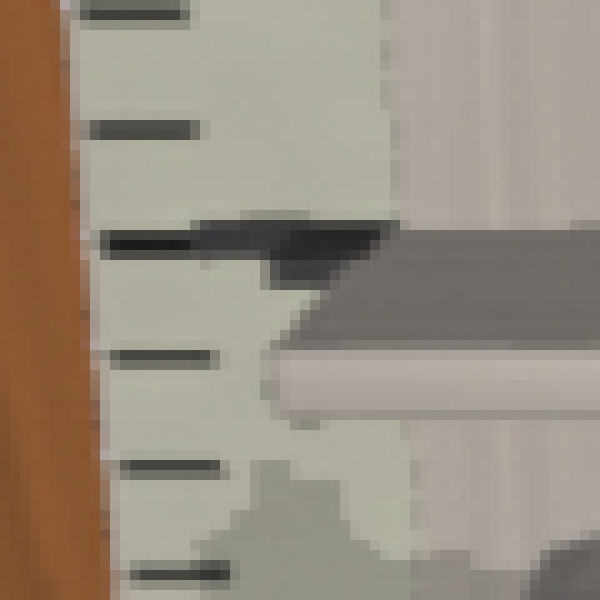

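Call:
{"api": "send_rows", "payload": {"deltas": [{"offset": [0.3, -0.4, -0.2], "delta_rot": [0, 0, 0], "gripper": 255}, {"offset": [0, -0.4, 0], "delta_rot": [0, 0, 0], "gripper": 255}, {"offset": [0, 0, 0], "delta_rot": [0, 0, 0], "gripper": 255}, {"offset": [0, 0, 0], "delta_rot": [0, 0, 0], "gripper": 255}, {"offset": [0, 0, 0], "delta_rot": [0, 0, 0], "gripper": 255}]}}

```text
t: 24.8
eef_pos: [0.6182, -0.1528, 0.0806]
eef_rot: [-0.0, 0.746, 0.666, -0.0]
ft_force: [-2.0, 0.7, 5.0]
finger_gap: 0.379
```

```bash
python3 st.py;python3 - <<'E'
from h import *
d=snap("w14");cv2.imwrite("pics/w14y.png",cv2.resize(d["frame"][165:225,160:220,::-1],None,fx=10,fy=10,interpolation=cv2.INTER_NEAREST))
s=snap("s14","side");u,v=proj(s,(.556,-.12,.03)).astype(int);cv2.imwrite("pics/s14z.png",cv2.resize(s["frame"][v-25:v+35,u-50:u+30,::-1],None,fx=9,fy=9,interpolation=cv2.INTER_NEAREST))
E
```

```text
24.8 [ 618.2 -152.8   80.6] yaw -0.114 gap 35.6 [-2.   0.7  5. ] [0.02 0.1  0.03] [ 0.5   0.55 -0.47  1.78  0.31  0.89 -0.23]
```

View pics/w14y.png

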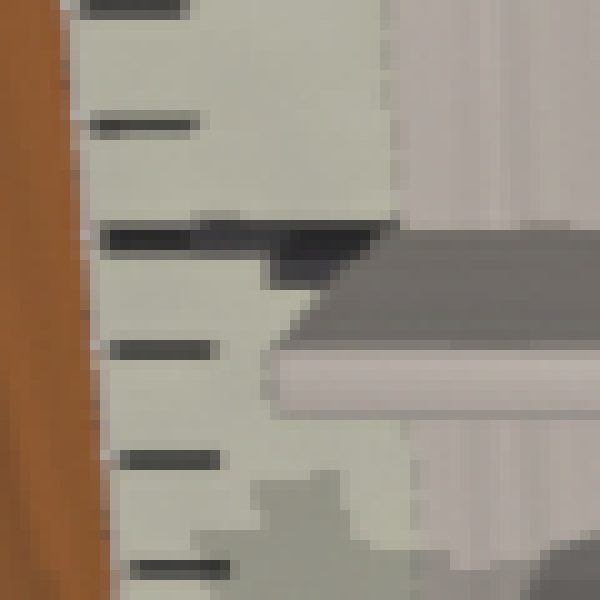

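View pics/s14z.png

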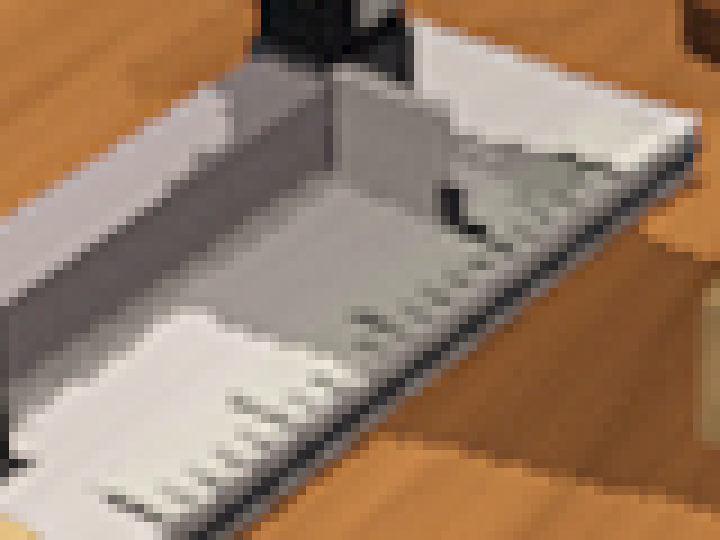

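Call:
{"api": "send_rows", "payload": {"deltas": [{"offset": [0, -0.5, 0.1], "delta_rot": [0, 0, 0], "gripper": 255}, {"offset": [0, 0, 0], "delta_rot": [0, 0, 0], "gripper": 255}, {"offset": [0, 0, 0], "delta_rot": [0, 0, 0], "gripper": 255}, {"offset": [0, 0, 0], "delta_rot": [0, 0, 0], "gripper": 255}, {"offset": [0, 0, 0], "delta_rot": [0, 0, 0], "gripper": 255}]}}

```text
t: 25.52
eef_pos: [0.6182, -0.1532, 0.0806]
eef_rot: [-0.0, 0.746, 0.666, -0.0]
ft_force: [-3.8, 1.2, 4.8]
finger_gap: 0.381
```

Call:
{"api": "send_rows", "payload": {"deltas": [{"offset": [0, 0, 0], "delta_rot": [0, 0, 0], "gripper": 255}, {"offset": [0, 0, 0], "delta_rot": [0, 0, 0], "gripper": 255}, {"offset": [0, 0, 0], "delta_rot": [0, 0, 0], "gripper": 255}, {"offset": [0, 0, 0], "delta_rot": [0, 0, 0], "gripper": 255}, {"offset": [0, 0, 0], "delta_rot": [0, 0, 0], "gripper": 255}]}}

```text
t: 26.15
eef_pos: [0.6182, -0.1532, 0.0806]
eef_rot: [-0.0, 0.746, 0.666, -0.0]
ft_force: [-2.7, 0.5, 5.5]
finger_gap: 0.377
```

```bash
python3 st.py;python3 - <<'E'
from h import *
d=snap("w15");a=cv2.resize(d["frame"][170:215,160:205,::-1],None,fx=9,fy=9,interpolation=cv2.INTER_NEAREST)
s=snap("s15","side");u,v=proj(s,(.6435,.06,.12)).astype(int);b=cv2.resize(s["frame"][v-40:v+41,u-35:u+35,::-1],(350,405),interpolation=cv2.INTER_CUBIC);cv2.imwrite("pics/m15.png",np.hstack([a,b]))
w=cloud(s);k=(np.hypot(w[...,0]-.6437,w[...,1]-.0672)<.04)&(w[...,2]>.144);print(np.percentile(w[k][:,2],98))
E
```

```text
26.15 [ 618.2 -153.2   80.6] yaw -0.114 gap 35.5 [-2.7  0.5  5.5] [0.13 0.57 0.07] [ 0.5   0.55 -0.47  1.78  0.31  0.89 -0.23]
0.16204069259442946
```

View pics/m15.png

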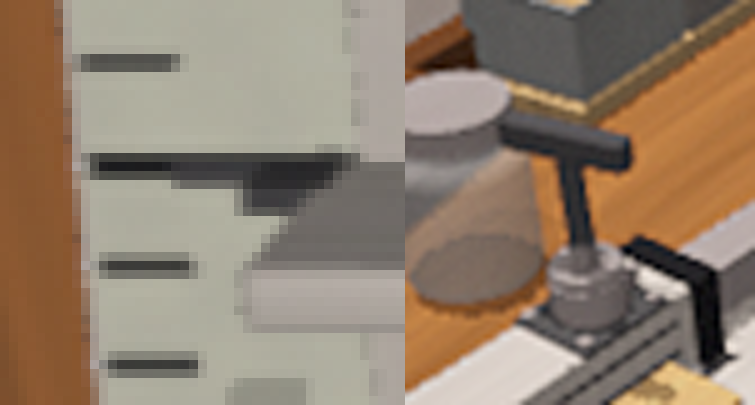

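```bash
python3 -c "
from bench import arm
print(arm.hand_in())"; python3 st.py
```

```text
the job is handed in; nothing more can be done
None
the job is handed in; nothing more can be done
```

I handed the job in at about 26 s with the stop arm at the 150 mm line, the button squeezed and the key left in the clamp.

- **Key:** I took the middle-sized key from the tool block and lowered it into the socket until it bottomed at about 14 N. Its top then stood at 161–162 mm against the 161 mm expected.
- **Clamp:** I turned it anticlockwise until the moment rose to 0.37 N m and the nose stopped moving. That put the clamp at about 1.47 rad, and I released the key there.
- **Stop arm:** I squeezed the head at 22 N, closing the gap to about 35.6 mm (fully in is 36 mm). I then drew the arm from about 86 mm; it slid freely at 1–2 N.

Two checks did not fully agree:

- **Arm reading:** the last wrist picture shows the pointer on the third long line, within about 0.3 mm. Adding up the arm's own movement gives about 149.3 mm. I trusted the picture.
- **Key angle:** the key's bar sits about 0.3 rad ahead of the boss as I measured it from the nose, which is more than the stated 0.15 rad of play. The key's depth and the nose not moving both say it is seated and the clamp is at its stop.

I did not check the other objects on the bench one by one. They looked undisturbed where they showed in the pictures.

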